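Roll the coaster tiles into the slide-out tray

ROBOT

A 6-joint arm with a two-finger parallel gripper is mounted at the origin on the work surface. World frame = base frame: x ahead of the robot, y to its left, z up, the work surface at z = 0. Lengths are in mm, angles in rad, forces in N, time in s.
With the tool pointing down it reaches from about 275 to 750 mm from the base axis. Payload 10.2 kg.
Tool frame: the origin (TCP) lies midway between the tips of the shut fingers; the grasp point (between the pads) lies 19 mm behind it; x points along the fingers, y is the direction in which the jaws open and shut, and the axes are right-handed (so a half turn about x gives the same grasp; the last joint's range is limited). The gripper opens to 85 mm and grips with 20 to 120 N. Pads are 22 mm wide; open, the fingers measure 114 mm over their backs; the gripper's body (76 mm by 85 mm) begins 54 mm behind the grasp point. The pads swing forward as they close: fully open they stand 13 mm farther back than shut.
Start: joints at [1.019, 0.313, 1.498, -0, 1.331, -0.223], TCP at [169.539, 496.878, 231.294] pointing down, gripper open.
Joint ranges: [-2.94, 2.94], [-0.97, 2.17], [0.19, 2.56], [-1.23, 4.37], [0.02, 3.11], [-2.88, 2.88]. Speed limits (rad/s): [2.39, 2.39, 3.01, 3.14, 3.14, 3.14].

INTERFACE

Orientations are given as a unit quaternion [w, x, y, z].
In Python, from rig import sense, capture, get_calibration, finish_job gives the robot as it stands.
- The arm moves only by the tool jog_arm, never from a script. Its argument "increments" is a list of rows, each an object of numbers: "rx", "ry", "rz": the turn, a rotation vector about the tool's x, y, z in rad; "x", "y", "z": the shift along the tool's x, y, z in mm; "hand": the finger opening in mm, from 0 to 85.4. A call has 1 to 5 rows; each row shifts and turns the commanded pose from where the row before left it, along the tool's axes as they then stand; what a row does not reach is not made up. A row lasts 1/8 s, in which the tool goes at most 62.5 mm and 10.7 degrees, less where a joint would pass 70% of its speed; a pose out of reach is approached as far as the arm can. A call with a gripper value outside its range is refused whole. The fingers move at their own pace and stop on an object; "force" is the grip in N (left out, the last holds). Time passes only in rows, so rows that do not move let the fingers close. It gives the time, the measured TCP pose, the force and the opening at its end, in the units of the state.
- sense(): the state, without advancing time (a new reading comes with each control period).
- capture(name): name is "scene" or "top" or "wrist"; returns the picture (400x640x3 uint8, red, green, blue); there is no depth.
- get_calibration(name): a dict with "camera_matrix" (3x3 intrinsics, pixels), "D" ([k1, k2, p1, p2, k3] as OpenCV has them; the pictures are not rectified), "R" (3x3) and "t" (3): a world point X has camera coordinates R X + t; the wrist camera has in their place "T_tool_cam" (4x4, takes a point from camera to tool coordinates, whose origin is the TCP and whose axes are the tool frame's). Camera axes: x right, y down, z forward; pixel columns grow to the right and rows downward; lengths in mm; the calibration is good to about 2 mm. A picture is of the moment at which its call begins: read the wrist's pose just before it. get_calibration takes no time and is no camera call.
- finish_job(): hands the job in, once; it reports no verdict.
The state is a dict: "time_s": time; "joints": joint angles; "dq": joint speeds; "tau": joint torques, N m; "eef_pos": TCP position; "ee_rot": TCP orientation; "force": force on the tool from outside, world axes, zero at the start; "wrist_torque": the same for the moment, N m; "grip_width": opening from 0.0 (shut) to 1.0 (fully open).
Only numpy, scipy, OpenCV 4.12 (cv2) and the standard library are available. Lean on these libraries where they do the work, as an engineer would, in place of code of your own. Each camera call takes 0.05 s, during which the arm holds its last target.

TASK

Pull the tray fully out from under the beige stone ledge by its handle and lay every loose tile in a bay of its own in the tray, long side along the tray. Once all are laid, roll the hand roller over them with firm, steady downward pressure so that every tile is fully bedded and level, since standing proud they do not pass under the ledge. Then set the roller back upright on its rest and push the tray fully home under the ledge, without knocking the jar, the cups or the wooden coaster about.

Things in the scene. Friction and masses are not known exactly. Their poses are not given: they have to be found in the camera images.
- tray (a joint): how far the wooden tray is pulled out, m: 0 = fully home under the ledge, 0.262 = fully out (stop). It starts nearly home. It runs straight along -y of station, stays where it is left, and needs about 5 N to move
- tray_handle (a point): centre of the dark upright handle block on the tray's outer end, 30 mm (across, station x) x 14 mm (along) x 44 mm tall; its top is 14 mm above this point, the tray floor 30 mm below it. With the tray home it is 43 mm outside the ledge's edge. It lies 64 mm from bay3's point on the tray's centre line and 18 mm higher than the bay points
- station: fixed ledge with the tray's runner board. Origin on the counter under the middle of the ledge's open edge; y points in under the ledge, the tray comes out along -y. Ledge: beige stone slab 200 (x) x 260 (y) mm, underside 44.5 and top 64.5 mm above the counter. A bedded tile's top is at 42 mm and passes; a laid one's at 47 mm does not. Runner board 150 mm wide, 12 mm high, to 345 mm outside the edge
- bay1 (a point): the bay nearest the ledge. The point is where the centre of a fully bedded tile lies; it moves with the tray. x across the tray, y along it towards the ledge; the tile's 66 mm side lies along y. Tray floor 12 mm below the point, 150 mm wide, side rims 6 mm high at its edges, so fingers have room beside a tile. Bay pitch 78 mm
- bay2 (a point): middle bay, the same. In each bay lie two black rubber grip pads, 46 (x) x 26 (y) mm, at y +15 and -15 mm. A tile just laid rests on them 5 mm higher than bedded. Each pad yields at about 6 N, sinks 5 mm to a hard stop and stays down. Next to a bedded tile a laid one is a 5 mm step, so roll tile by tile, lifting between, or towards the handle with the tray at its stop
- bay3 (a point): bay nearest the handle, the same. Low steel ribs 3 mm thick, 60 mm long across the tray, stand at both ends of each bay, 39 mm either side of the point along y; their tops are 4 mm below the point, 1 mm under a laid tile's underside; they keep a bedded tile from shifting along y
- tile1_center (a point): centre of a blue stone-ware tile, a flat rectangular block 54 (its x) x 66 (its y) x 16 (z) mm, 0.12 kg, lying face up loose on the counter at the start. Two or three of the three tiles are there in a run; an absent one reads None
- tile2_center (a point): centre of a terracotta stone-ware tile, a flat rectangular block 54 (its x) x 66 (its y) x 16 (z) mm, 0.12 kg, lying face up loose on the counter at the start. Two or three of the three tiles are there in a run; an absent one reads None
- tile3_center (a point): centre of a sage green stone-ware tile, a flat rectangular block 54 (its x) x 66 (its y) x 16 (z) mm, 0.12 kg, lying face up loose on the counter at the start. Two or three of the three tiles are there in a run; an absent one reads None
- roller_grip (a point): centre of the roller's upright wooden grip block, 60 (x) x 28 (y) x 44 (z) mm; x along the drum's axle, z up. Below it a steel cross plate 76 (x) x 78 (y) x 8 mm, its top 22 mm below this point; below that the rubber drum, diameter 40 mm, 56 mm long along x, turning freely, its lowest line 80 mm below this point. Whole roller 0.45 kg. It stands on its rest at the start
- roller: the same roller; origin on the drum's lowest line, in the middle, 80 mm below roller_grip
- drum (a joint): turn angle of the roller's drum about its axle, rad; unlimited, grows either way as it rolls (40 mm diameter)
- rest_top (a point): middle of the roller's fixed wooden rest, level with the tops of its two walls, 56 mm above the counter. Walls 100 mm long (along x here), 8 mm thick, middles 34 mm either side along y, 60 mm free between. The roller stands with its cross plate on both walls, drum hanging between, axle along x; roller_grip is then 30 mm above this point
- jar: bystander: closed amber jar, 72 mm diameter, 105 mm tall, origin at its underside
- measuring_cup: bystander: steel measuring cup, 68 mm diameter, 55 mm tall, with a flat handle to 105 mm from its middle along its y; origin at its underside
- folded_cup: bystander: folded teal silicone cup, a stepped disc 90 mm in diameter, 20 mm tall; origin at its underside
- coaster: bystander: round olive-wood coaster, 100 mm diameter, 10 mm thick; origin at its underside
There are look-alikes about, which are no part of the job. What is meant by the part that bears tile2_center is not yellow, and is the smaller of those in its own colour.

How it is judged (in metres and radians):
On the way, in this order (a step that is already met when the one before it is completed fails the run):
1. the tray is pulled fully out (value of joint tray above 0.25 m), for 0.2 s.
2. with the tray out, every tile that is there lies released in a bay of its own (value of joint tray above 0.25 m and ((x of tile1_center in the frame of bay1 between -0.008 and 0.008 m and y of tile1_center in the frame of bay1 between -0.008 and 0.008 m and z of tile1_center in the frame of bay1 between -0.004 and 0.009 m and angle between the y axis of tile1_center and the y axis of bay1, either way round below 0.15 rad) or (x of tile1_center in the frame of bay2 between -0.008 and 0.008 m and y of tile1_center in the frame of bay2 between -0.008 and 0.008 m and z of tile1_center in the frame of bay2 between -0.004 and 0.009 m and angle between the y axis of tile1_center and the y axis of bay2, either way round below 0.15 rad) or (x of tile1_center in the frame of bay3 between -0.008 and 0.008 m and y of tile1_center in the frame of bay3 between -0.008 and 0.008 m and z of tile1_center in the frame of bay3 between -0.004 and 0.009 m and angle between the y axis of tile1_center and the y axis of bay3, either way round below 0.15 rad)) and contact force between the fingers and tile1 below 0.5 N and ((x of tile2_center in the frame of bay1 between -0.008 and 0.008 m and y of tile2_center in the frame of bay1 between -0.008 and 0.008 m and z of tile2_center in the frame of bay1 between -0.004 and 0.009 m and angle between the y axis of tile2_center and the y axis of bay1, either way round below 0.15 rad) or (x of tile2_center in the frame of bay2 between -0.008 and 0.008 m and y of tile2_center in the frame of bay2 between -0.008 and 0.008 m and z of tile2_center in the frame of bay2 between -0.004 and 0.009 m and angle between the y axis of tile2_center and the y axis of bay2, either way round below 0.15 rad) or (x of tile2_center in the frame of bay3 between -0.008 and 0.008 m and y of tile2_center in the frame of bay3 between -0.008 and 0.008 m and z of tile2_center in the frame of bay3 between -0.004 and 0.009 m and angle between the y axis of tile2_center and the y axis of bay3, either way round below 0.15 rad)) and contact force between the fingers and tile2 below 0.5 N and ((x of tile3_center in the frame of bay1 between -0.008 and 0.008 m and y of tile3_center in the frame of bay1 between -0.008 and 0.008 m and z of tile3_center in the frame of bay1 between -0.004 and 0.009 m and angle between the y axis of tile3_center and the y axis of bay1, either way round below 0.15 rad) or (x of tile3_center in the frame of bay2 between -0.008 and 0.008 m and y of tile3_center in the frame of bay2 between -0.008 and 0.008 m and z of tile3_center in the frame of bay2 between -0.004 and 0.009 m and angle between the y axis of tile3_center and the y axis of bay2, either way round below 0.15 rad) or (x of tile3_center in the frame of bay3 between -0.008 and 0.008 m and y of tile3_center in the frame of bay3 between -0.008 and 0.008 m and z of tile3_center in the frame of bay3 between -0.004 and 0.009 m and angle between the y axis of tile3_center and the y axis of bay3, either way round below 0.15 rad)) and contact force between the fingers and tile3 below 0.5 N), for 0.2 s.
3. the roller's drum rolls over a tile under load ((velocity of joint drum above 0.2 rad/s or velocity of joint drum below -0.2 rad/s) and (contact force between drum and tile1 above 2 N or contact force between drum and tile2 above 2 N or contact force between drum and tile3 above 2 N)), for 0.3 s.
At the end, for the whole second after the job is handed in: every tile present is bedded in a bay (within 8 mm across and along, 2 mm in height, level within 0.05 rad, long side along the tray within 0.15 rad), the tray is home (under 6 mm out) and the roller stands upright, at rest, on its rest (within 20 mm of its middle) (((x of tile1_center in the frame of bay1 between -0.008 and 0.008 m and y of tile1_center in the frame of bay1 between -0.008 and 0.008 m and z of tile1_center in the frame of bay1 between -0.004 and 0.002 m and angle between the y axis of tile1_center and the y axis of bay1, either way round below 0.15 rad) or (x of tile1_center in the frame of bay2 between -0.008 and 0.008 m and y of tile1_center in the frame of bay2 between -0.008 and 0.008 m and z of tile1_center in the frame of bay2 between -0.004 and 0.002 m and angle between the y axis of tile1_center and the y axis of bay2, either way round below 0.15 rad) or (x of tile1_center in the frame of bay3 between -0.008 and 0.008 m and y of tile1_center in the frame of bay3 between -0.008 and 0.008 m and z of tile1_center in the frame of bay3 between -0.004 and 0.002 m and angle between the y axis of tile1_center and the y axis of bay3, either way round below 0.15 rad)) and angle between each of tile1_center, tile2_center, tile3_center's own z axis and vertical below 0.05 rad and ((x of tile2_center in the frame of bay1 between -0.008 and 0.008 m and y of tile2_center in the frame of bay1 between -0.008 and 0.008 m and z of tile2_center in the frame of bay1 between -0.004 and 0.002 m and angle between the y axis of tile2_center and the y axis of bay1, either way round below 0.15 rad) or (x of tile2_center in the frame of bay2 between -0.008 and 0.008 m and y of tile2_center in the frame of bay2 between -0.008 and 0.008 m and z of tile2_center in the frame of bay2 between -0.004 and 0.002 m and angle between the y axis of tile2_center and the y axis of bay2, either way round below 0.15 rad) or (x of tile2_center in the frame of bay3 between -0.008 and 0.008 m and y of tile2_center in the frame of bay3 between -0.008 and 0.008 m and z of tile2_center in the frame of bay3 between -0.004 and 0.002 m and angle between the y axis of tile2_center and the y axis of bay3, either way round below 0.15 rad)) and ((x of tile3_center in the frame of bay1 between -0.008 and 0.008 m and y of tile3_center in the frame of bay1 between -0.008 and 0.008 m and z of tile3_center in the frame of bay1 between -0.004 and 0.002 m and angle between the y axis of tile3_center and the y axis of bay1, either way round below 0.15 rad) or (x of tile3_center in the frame of bay2 between -0.008 and 0.008 m and y of tile3_center in the frame of bay2 between -0.008 and 0.008 m and z of tile3_center in the frame of bay2 between -0.004 and 0.002 m and angle between the y axis of tile3_center and the y axis of bay2, either way round below 0.15 rad) or (x of tile3_center in the frame of bay3 between -0.008 and 0.008 m and y of tile3_center in the frame of bay3 between -0.008 and 0.008 m and z of tile3_center in the frame of bay3 between -0.004 and 0.002 m and angle between the y axis of tile3_center and the y axis of bay3, either way round below 0.15 rad)) and value of joint tray below 0.006 m and horizontal distance between roller and rest_top below 0.02 m and z of roller_grip in the frame of rest_top between 0.026 and 0.034 m and angle between roller's own z axis and vertical below 0.08 rad and linear speed of roller below 0.02 m/s); the robot touches nothing.
It fails at once if the jar is shoved more than 40 mm (distance of jar from where it was at the start of the episode above 0.04 m).
It fails at once if the measuring cup is shoved more than 40 mm (distance of measuring_cup from where it was at the start of the episode above 0.04 m).
It fails at once if the folded cup is shoved more than 40 mm (distance of folded_cup from where it was at the start of the episode above 0.04 m).
It fails at once if the coaster is shoved more than 40 mm (distance of coaster from where it was at the start of the episode above 0.04 m).
Of tile1, tile2, tile3 only 2 to 3 are there at a start; the rules pass over those that are not, and their reading is None.
At some moment in a run one of tile1, tile2, tile3 may be knocked a few centimetres aside while the robot is not near it.
It also fails if it takes over 210 s, if anything falls off the work surface, if the arm or the gripper's body presses on something with over 40 N, if the wrist force passes 120 N, or if a joint passes its speed limit or range.

## Working session

There is one attempt and no reset: what is moved stays moved. The work goes in short steps, Python scripts to look and compute and a tool call to move; the robot and the scene stay as the last step left them, time stands still between calls to the robot, and variables do not carry over. Pictures are saved under pics/ and viewed, and the job is handed in when it is done.

Besides the shell and the picture viewer there is one more tool, called after ">>>" as name(argument=value, ...) on one line, values as JSON. jog_arm: Moves the arm, as the interface text tells. Its arguments: {"type":"object","properties":{"increments":{"type":"array","items":{"type":"object","properties":{"rx":{"type":"number"},"ry":{"type":"number"},"rz":{"type":"number"},"x":{"type":"number"},"y":{"type":"number"},"z":{"type":"number"},"hand":{"type":"number"}}}},"force":{"type":"number"}},"required":["increments"]}

```bash
ls; mkdir -p pics; python3 - <<'E'
from rig import *
import cv2,json
print(sense())
for n in ["scene","top","wrist"]:
    im=capture(n); cv2.imwrite(f"pics/{n}0.png",im[:,:,::-1]); c=get_calibration(n); print(n,{k:(v.tolist() if hasattr(v,'tolist') else v) for k,v in c.items()})
E
```

```text
pics
{'time_s': 0.0, 'joints': array([ 1.01859801e+00,  3.13471382e-01,  1.49842154e+00, -5.40243787e-06,
        1.33094130e+00, -2.23427456e-01]), 'dq': array([ 1.60241173e-03,  7.34874703e-04,  7.00807518e-05,  1.12222271e-03,
       -8.62897598e-04,  2.96212440e-04]), 'tau': array([ 7.38417675e-04, -4.12270153e+01, -2.59740865e+01, -1.47239180e-04,
        4.20306606e-03, -4.76114474e-05]), 'eef_pos': array([169.41140048, 496.66574598, 230.72996634]), 'ee_rot': array([ 0.69741001,  0.11530771,  0.69773858, -0.11612185]), 'force': array([0.44949611, 0.35242135, 0.29941517]), 'wrist_torque': array([-0.0025583 ,  0.02556413,  0.03302484]), 'grip_width': 1.00139550887465}
scene {'camera_matrix': [[474.47998237861225, 0.0, 318.91236533019736], [0.0, 474.47998237861225, 199.0640043762016], [0.0, 0.0, 1.0]], 'D': [-0.105396199231215, 0.0, 0.0, 0.0, 0.0], 'R': [[0.7665381800912102, 0.6420079320455881, -0.015653550811311492], [0.4516760025296191, -0.5562944754755095, -0.6975136165655056], [-0.45651725838276735, 0.5276004849751137, -0.71640053116445]], 't': [-386.38959671106215, -157.36230
[... 272 characters left out ...]
26886310614], [-0.9917920003025843, -0.010893704885349489, -0.12739684191403428], [0.1274761593706247, -0.006923408538191311, -0.9918174707103763]], 't': [11.360934004234217, 487.5186052599939, 1460.1704257683707]}
wrist {'camera_matrix': [[295.11746979772005, 0.0, 323.5025038393647], [0.0, 295.11746979772005, 199.07903350012933], [0.0, 0.0, 1.0]], 'D': [0.018326251811139782, 0.0, 0.0, 0.0, 0.0], 'T_tool_cam': [[-0.0020046355805423393, -0.2879634522008732, 0.9576393014244678, -143.37790213950402], [0.9999978924199642, -0.00015265659345773265, 0.002047401180217498, 0.7235668982942256], [-0.0004433867583785247, 0.9576413874162489, 0.28796315131568945, -73.9567443450382], [0.0, 0.0, 0.0, 1.0]]}
```

View pics/scene0.png

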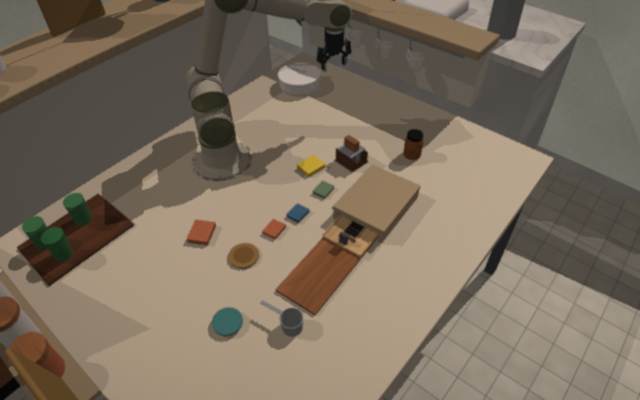

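View pics/top0.png

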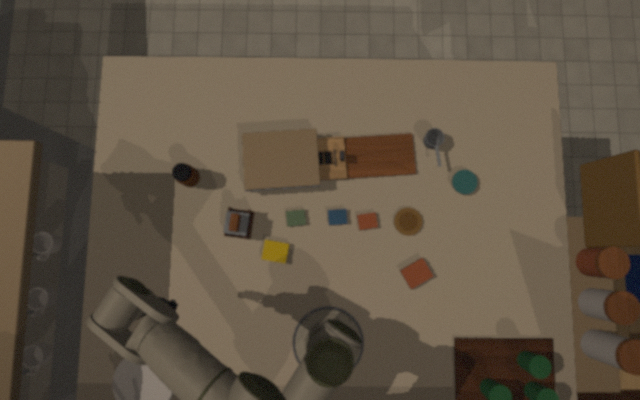

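View pics/wrist0.png

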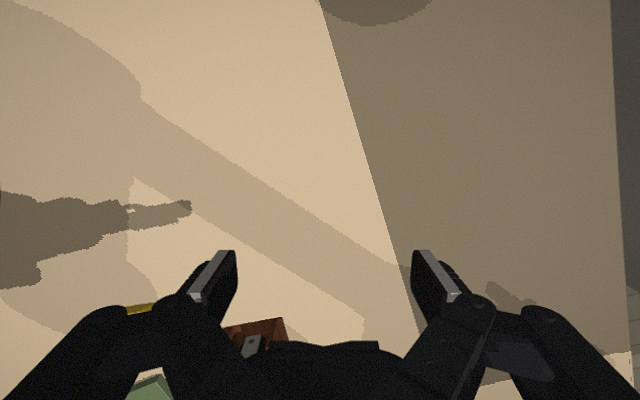

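```bash
cat > h.py <<'E'
from rig import *
import numpy as np, cv2
from scipy.spatial.transform import Rotation as Rn
def und(c,uv):
    K=np.array(c["camera_matrix"]);D=np.array(c["D"])
    p=cv2.undistortPoints(np.array(uv,float).reshape(-1,1,2),K,D).reshape(-1,2)
    return np.c_[p,np.ones(len(p))]
def campose(name,s=None):
    c=get_calibration(name)
    if name=="wrist":
        s=s or sense(); q=s["ee_rot"]; Rt=Rn.from_quat([q[1],q[2],q[3],q[0]]).as_matrix()
        T=np.array(c["T_tool_cam"]); return c,Rt@T[:3,:3],Rt@T[:3,3]+s["eef_pos"]
    R=np.array(c["R"]);t=np.array(c["t"]); return c,R.T,-R.T@t
def px2w(name,uv,z,s=None):
    c,R,o=campose(name,s); d=und(c,uv)@R.T
    k=(z-o[2])/d[:,2]; return o+d*k[:,None]
def w2px(name,X,s=None):
    c,R,o=campose(name,s)
    Xc=(np.array(X,float).reshape(-1,3)-o)@R
    return cv2.projectPoints(Xc,np.zeros(3),np.zeros(3),np.array(c["camera_matrix"]),np.array(c["D"]))[0].reshape(-1,2)
def shot(name,fn,crop=None,sc=1):
    s=sense(); im=capture(name); 
    np.save("pics/"+fn+".npy",im)
    v=im if crop is None else im[crop[1]:crop[3],crop[0]:crop[2]]
    if sc!=1: v=cv2.resize(v,None,fx=sc,fy=sc,interpolation=cv2.INTER_CUBIC)
    cv2.imwrite("pics/"+fn+".png",np.ascontiguousarray(v[:,:,::-1])); return im,s
def plan(pos,yaw):
    """tool-frame deltas to reach pos with tool down and jaw axis (tool y) at world yaw(rad)"""
    s=sense();q=s["ee_rot"];R0=Rn.from_quat([q[1],q[2],q[3],q[0]])
    y=np.array([np.cos(yaw),np.sin(yaw),0]);x=np.array([0,0,-1.]);z=np.cross(x,y)
    Rt=Rn.from_matrix(np.c_[x,y,z])
    d=R0.inv().apply(np.array(pos)-s["eef_pos"]); rv=(R0.inv()*Rt).as_rotvec()
    print("now",s["eef_pos"].round(1),"t",s["time_s"],"delta tool mm",d.round(1),"rotvec",rv.round(3),"deg",np.degrees(np.linalg.norm(rv)).round(1))
    yy=R0.as_matrix()[:,1]; print("tool y yaw",np.arctan2(yy[1],yy[0]).round(3),"x",R0.as_matrix()[:,0].round(3), "F",s["force"].round(1),"grip",s["grip_width"]*85.4)
E
python3 - <<'E'
from h import *
for n,crop in [("top",(160,110,500,300)),("scene",(180,110,460,350))]:
    im=cv2.imread(f"pics/{n}0.png")
    v=im[crop[1]:crop[3],crop[0]:crop[2]]; sc=800/v.shape[1] if n=="top" else 2.5
    v=cv2.resize(v,None,fx=sc,fy=sc,interpolation=cv2.INTER_CUBIC)
    v=np.clip(v*1.4,0,255).astype(np.uint8);print(v.shape,sc)
    cv2.imwrite(f"pics/{n}0c.png",v)
E
```

```text
(447, 800, 3) 2.3529411764705883
(600, 700, 3) 2.5
```

View pics/top0c.png

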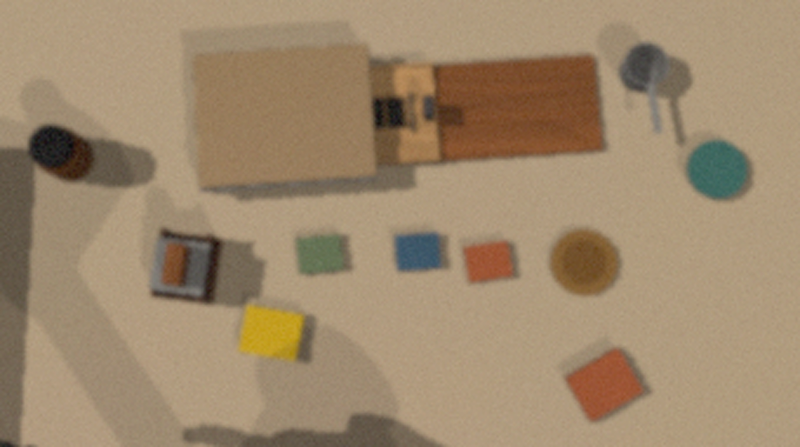

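View pics/scene0c.png

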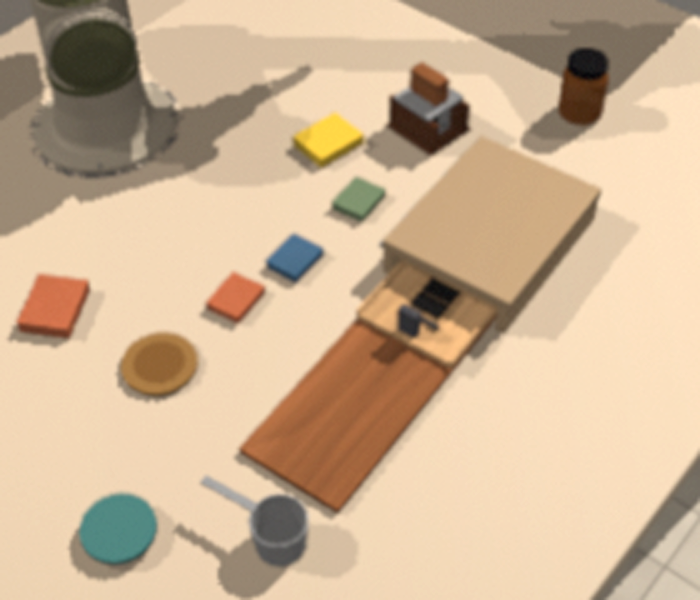

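```bash
cat > seg.py <<'E'
from h import *
def tiles(im,name,ztop,s=None):
    hsv=cv2.cvtColor(im,cv2.COLOR_RGB2HSV)
    rng={"blue":((100,100,40),(118,255,255)),"terra":((3,150,90),(11,255,255)),"green":((45,50,30),(80,255,255))}
    out={}
    for k,(a,b) in rng.items():
        m=cv2.inRange(hsv,a,b)
        n,l,st,ce=cv2.connectedComponentsWithStats(m)
        for i in range(1,n):
            if st[i,4]<100: continue
            cs,_=cv2.findContours((l==i).astype(np.uint8),cv2.RETR_EXTERNAL,cv2.CHAIN_APPROX_NONE)
            c=max(cs,key=cv2.contourArea).reshape(-1,2)
            W=px2w(name,c,ztop,s)[:,:2]
            (cx,cy),(w,h),a=cv2.minAreaRect(W.astype(np.float32))
            if max(w,h)>150: continue
            la=np.radians(a if w>h else a+90)
            out.setdefault(k,[]).append((round(cx,1),round(cy,1),round(w),round(h),round((la+np.pi/2)%np.pi-np.pi/2,3),ce[i].round(1).tolist()))
    return out
E
python3 - <<'E'
from seg import *
for n,nm in (("top","top0"),("scene","scene0")):
    im=cv2.imread(f"pics/{nm}.png")[:,:,::-1].copy()
    for k,v in tiles(im,n,14).items(): print(n,k,v)
s=800/340
c=lambda *a:[(x/s+160,y/s+110) for x,y in a]
print("ledge",px2w("top",c((192,54),(368,44),(376,177),(202,188)),64.5).round(1).tolist())
print("runner",px2w("top",c((597,55),(606,151)),12).round(1).tolist())
print("handle top",px2w("top",c((430,107)),56).round(1).tolist())
print("rest",px2w("top",c((163,231),(220,237),(211,302),(151,295)),60).round(1).tolist())
print("roller top",px2w("top",c((175,264)),110).round(1).tolist())
print("jar",px2w("top",c((52,146)),105).round(1).tolist())
print("coaster,folded,cup,cuphandle",px2w("top",c((585,262),(718,170),(643,66),(656,130)),15).round(1).tolist())
E
```

```text
top blue [(428.8, -29.8, 39, 49, np.float64(-1.56), [337.3, 217.0]), (228.0, -1064.1, 46, 149, np.float64(-0.08), [633.9, 276.7])]
top terra [(414.3, -135.7, 48, 60, np.float64(-1.436), [367.1, 220.9]), (235.7, -305.6, 69, 85, np.float64(-1.036), [416.4, 273.0])]
top green [(-62.6, -702.0, 117, 74, np.float64(0.993), [534.6, 364.2]), (-147.5, -567.8, 65, 107, np.float64(-1.57), [495.0, 390.5]), (-152.2, -720.3, 115, 55, np.float64(1.571), [539.4, 392.3])]
scene blue [(434.2, -33.3, 46, 63, np.float64(-1.485), [297.3, 212.7])]
scene terra [(239.1, -303.1, 73, 90, np.float64(-1.042), [201.4, 231.3]), (420.5, -137.0, 52, 64, np.float64(-1.417), [273.8, 228.6]), (273.9, -883.6, 112, 24, np.float64(0.022), [56.0, 359.0])]
scene green [(429.9, 113.4, 47, 62, np.float64(-1.432), [323.1, 189.4])]
ledge [[711.6, 305.1, 64.5], [729.9, 45.7, 64.5], [530.9, 31.6, 64.5], [512.0, 283.6, 64.5]]
runner [[732.7, -305.0, 12.0], [583.3, -316.0, 12.0]]
handle top [[637.8, -46.8, 56.0]]
rest [[449.2, 338.7, 60.0], [441.4, 256.0, 60.0], [347.7, 266.1, 60.0], [356.8, 352.4, 60.0]]
roller top [[398.0, 309.5, 110.0]]
jar [[563.8, 490.8, 105.0]]
coaster,folded,cup,cuphandle [[414.3, -280.9, 15.0], [555.6, -484.6, 15.0], [715.5, -374.6, 15.0], [616.0, -392.0, 15.0]]
```

```bash
python3 - <<'E'
from h import *
plan([637,-45,200],np.pi/2+0.07)
plan([637,-45,200],-np.pi/2+0.07)
E
```

```text
now [169.4 496.7 230.9] t 0.15 delta tool mm [  31.1 -361.7  617.4] rotvec [-0.399 -0.     0.001] deg 22.8
tool y yaw 1.242 x [-0.001 -0.001 -1.   ] F [-1.1 -0.2 -0.4] grip 85.7386551630984
now [169.4 496.7 230.9] t 0.15 delta tool mm [  31.1 -361.7  617.4] rotvec [2.743e+00 1.000e-03 1.000e-03] deg 157.2
tool y yaw 1.242 x [-0.001 -0.001 -1.   ] F [-1.1 -0.2 -0.4] grip 85.7386551630984
```

>>> jog_arm(increments=[{"rx":-0.15,"x":0,"y":0,"z":0},{"rx":-0.15},{"rx":-0.1},{"x":0},{"x":0}])

```text
schema error: expected keys rx, ry, rz, x, y, z, hand
```

```bash
python3 - <<'E'
from h import *
plan([600,-45,250],np.pi/2+0.07)
E
```

```text
now [169.4 496.7 230.9] t 0.15 delta tool mm [ -18.9 -373.7  582.4] rotvec [-0.399 -0.     0.001] deg 22.8
tool y yaw 1.242 x [-0.001 -0.001 -1.   ] F [-1.1 -0.2 -0.4] grip 85.7386551630984
```

>>> jog_arm(increments=[{"rx":-0.15,"ry":0,"rz":0,"x":0,"y":0,"z":0,"hand":85},{"rx":-0.15,"ry":0,"rz":0,"x":0,"y":0,"z":0,"hand":85},{"rx":-0.1,"ry":0,"rz":0,"x":0,"y":0,"z":0,"hand":85}])

```text
time_s: 0.52
eef_pos: [169.5, 496.8, 231.0]
ee_rot: [0.707, -0.027, 0.707, 0.026]
force: [0.3, -0.2, 0.1]
grip_width: 0.997
```

```bash
python3 - <<'E'
from h import *
plan([600,-45,250],np.pi/2+0.07)
E
```

```text
now [169.5 496.8 231. ] t 0.525 delta tool mm [ -18.8 -572.5  388.7] rotvec [ 0.005 -0.     0.   ] deg 0.3
tool y yaw 1.646 x [-0. -0. -1.] F [ 0.3 -0.2  0.1] grip 85.11268455926394
```

>>> jog_arm(increments=[{"rx":0,"ry":0,"rz":0,"x":-4,"y":-46,"z":31,"hand":85},{"rx":0,"ry":0,"rz":0,"x":-4,"y":-46,"z":31,"hand":85},{"rx":0,"ry":0,"rz":0,"x":-4,"y":-46,"z":31,"hand":85},{"rx":0,"ry":0,"rz":0,"x":-4,"y":-46,"z":31,"hand":85},{"rx":0,"ry":0,"rz":0,"x":-3,"y":-46,"z":31,"hand":85}])

```text
time_s: 1.15
eef_pos: [341.3, 276.9, 250.4]
ee_rot: [0.707, -0.025, 0.707, 0.025]
force: [0.7, 0.8, 1.2]
grip_width: 0.995
```

>>> jog_arm(increments=[{"rx":0,"ry":0,"rz":0,"x":0,"y":-46,"z":31,"hand":85},{"rx":0,"ry":0,"rz":0,"x":0,"y":-46,"z":31,"hand":85},{"rx":0,"ry":0,"rz":0,"x":0,"y":-46,"z":31,"hand":85},{"rx":0,"ry":0,"rz":0,"x":0,"y":-46,"z":31,"hand":85},{"rx":0,"ry":0,"rz":0,"x":0,"y":-46,"z":31,"hand":85}])

```text
time_s: 1.78
eef_pos: [512.3, 58.4, 250.2]
ee_rot: [0.707, -0.025, 0.707, 0.025]
force: [1.5, 0.8, -0.3]
grip_width: 0.994
```

>>> jog_arm(increments=[{"rx":0,"ry":0,"rz":0,"x":0,"y":-46,"z":31,"hand":85},{"rx":0,"ry":0,"rz":0,"x":0,"y":-46,"z":31,"hand":85},{"rx":0,"ry":0,"rz":0,"x":0,"y":0,"z":0,"hand":85},{"rx":0,"ry":0,"rz":0,"x":0,"y":0,"z":0,"hand":85}])

```text
time_s: 2.28
eef_pos: [579.5, -26.9, 250.0]
ee_rot: [0.706, -0.025, 0.707, 0.025]
force: [-0.1, 0.0, -0.5]
grip_width: 0.996
```

```bash
python3 - <<'E'
from h import *
im,s=shot("wrist","w1"); plan([600,-45,250],np.pi/2+0.07)
E
```

```text
now [579.4 -26.4 250.3] t 2.325 delta tool mm [  0.3 -20.   19.2] rotvec [ 0.002 -0.    -0.   ] deg 0.1
tool y yaw 1.643 x [-0.  0. -1.] F [-0.6  0.1  0.4] grip 85.06503560171375
```

View pics/w1.png

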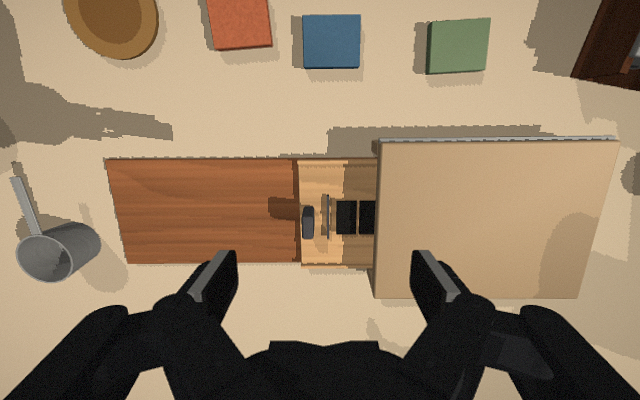

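```bash
python3 - <<'E'
from seg import *
im=np.load("pics/w1.npy"); 
p=lambda uv,z: print(z,px2w("wrist",uv,z).round(1)[:,:2].tolist())
p([(376,141),(375,298),(619,138),(577,298)],64.5)
p([(302,206),(314,206),(314,239),(302,239)],66)
p([(104,158),(128,264)],12)
p([(336,201),(336,233),(356,201),(356,233),(359,201),(359,233)],22+5)
for k,v in tiles(im,"wrist",16).items(): print(k,v)
v=cv2.resize(im[130:310,280:480],None,fx=4,fy=4,interpolation=cv2.INTER_CUBIC)[:600]
cv2.imwrite("pics/w1c.png",v[:,:,::-1])
E
```

```text
64.5 [[534.2, 29.8], [733.2, 53.1], [513.2, 290.5], [713.2, 309.6]]
66 [[614.6, -47.4], [613.6, -33.4], [655.4, -30.8], [656.5, -45.3]]
12 [[585.9, -306.3], [737.4, -293.7]]
27 [[617.5, -5.6], [662.3, -1.8], [615.6, 20.3], [660.4, 25.0], [615.4, 24.2], [660.1, 29.0]]
blue [(431.5, -26.8, 54, 65, np.float64(-1.481), [330.6, 40.8])]
terra [(419.8, -130.9, 49, 66, np.float64(-1.426), [239.1, 23.0])]
```

View pics/w1c.png

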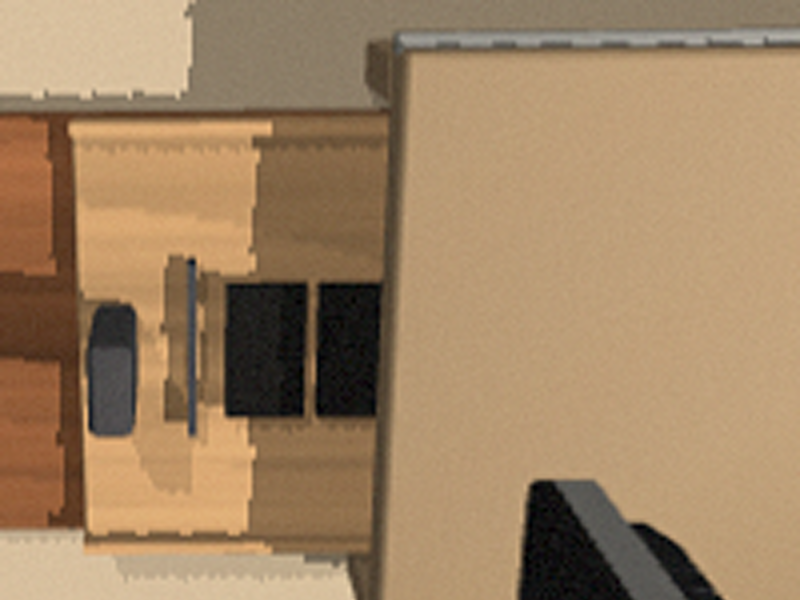

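```bash
python3 - <<'E'
from seg import *
p=lambda uv,z: print(z,px2w("wrist",uv,z).round(1)[:,:2].tolist())
p([(308,227.5),(302.5,216.5),(313.7,216.5),(302.5,239),(313.7,239)],66)
P=px2w("wrist",[(308,227.5)],66)[0]
plan([P[0],P[1],110],np.pi/2+.081)
E
```

```text
66 [[641.0, -38.9], [627.5, -46.2], [626.6, -33.0], [656.4, -44.7], [655.5, -31.2]]
now [579.4 -26.4 250.3] t 2.325 delta tool mm [140.3 -16.9  60.6] rotvec [-0.009 -0.    -0.   ] deg 0.5
tool y yaw 1.643 x [-0.  0. -1.] F [-0.6  0.1  0.4] grip 85.06503560171375
```

>>> jog_arm(increments=[{"rx":-0.009,"ry":0,"rz":0,"x":30,"y":-9,"z":31,"hand":45},{"rx":0,"ry":0,"rz":0,"x":40,"y":-8,"z":30,"hand":45},{"rx":0,"ry":0,"rz":0,"x":50,"y":0,"z":0,"hand":45},{"rx":0,"ry":0,"rz":0,"x":20,"y":0,"z":0,"hand":45},{"rx":0,"ry":0,"rz":0,"x":0,"y":0,"z":0,"hand":45}])

```text
time_s: 2.95
eef_pos: [641.1, -38.3, 109.4]
ee_rot: [0.706, -0.029, 0.707, 0.029]
force: [-0.2, -0.2, 0.6]
grip_width: 0.529
```

```bash
python3 - <<'E'
from h import *
im,s=shot("wrist","w2"); plan([641,-38.9,44],np.pi/2+0.081)
print(w2px("wrist",[[641,-38.9,66],s["eef_pos"]],s))
E
```

```text
now [641.9 -38.7 111. ] t 3.0 delta tool mm [67.  -0.1 -0.9] rotvec [0. 0. 0.] deg 0.0
tool y yaw 1.652 x [ 0. -0. -1.] F [-0.3  0.8  1.4] grip 44.85946611442019
[[320.75090473 223.5307556 ]
 [321.3131824  253.26471329]]
```

View pics/w2.png

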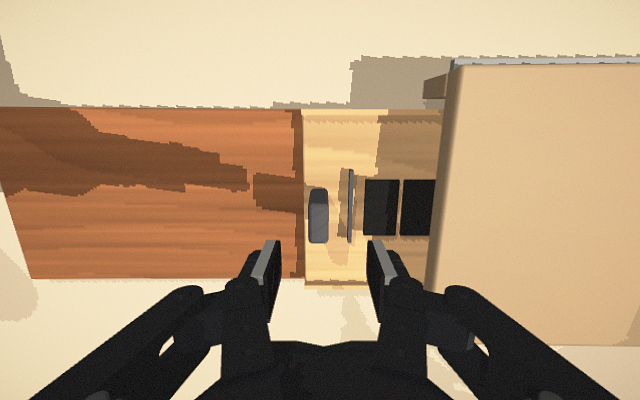

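>>> jog_arm(increments=[{"rx":0,"ry":0,"rz":0,"x":30,"y":0,"z":0,"hand":45},{"rx":0,"ry":0,"rz":0,"x":25,"y":-1,"z":0,"hand":45},{"rx":0,"ry":0,"rz":0,"x":11,"y":0,"z":0,"hand":45},{"rx":0,"ry":0,"rz":0,"x":0,"y":0,"z":0,"hand":5},{"rx":0,"ry":0,"rz":0,"x":0,"y":0,"z":0,"hand":5}], force=30)

```text
time_s: 3.62
eef_pos: [642.8, -40.9, 46.1]
ee_rot: [0.707, -0.029, 0.706, 0.028]
force: [0.7, -1.4, 1.0]
grip_width: 0.157
```

>>> jog_arm(increments=[{"rx":0,"ry":0,"rz":0,"x":0,"y":0,"z":0,"hand":5},{"rx":0,"ry":0,"rz":0,"x":0,"y":0,"z":0,"hand":5}])

```text
time_s: 3.88
eef_pos: [642.8, -40.8, 46.0]
ee_rot: [0.707, -0.029, 0.706, 0.028]
force: [-1.0, -1.0, 7.0]
grip_width: 0.157
```

>>> jog_arm(increments=[{"rx":0,"ry":0,"rz":0,"x":0,"y":-10,"z":0,"hand":5},{"rx":0,"ry":0,"rz":0,"x":0,"y":-20,"z":0,"hand":5},{"rx":0,"ry":0,"rz":0,"x":0,"y":-20,"z":0,"hand":5},{"rx":0,"ry":0,"rz":0,"x":0,"y":-20,"z":0,"hand":5},{"rx":0,"ry":0,"rz":0,"x":0,"y":-20,"z":0,"hand":5}])

```text
time_s: 4.5
eef_pos: [649.8, -129.8, 46.0]
ee_rot: [0.707, -0.028, 0.706, 0.029]
force: [-2.2, 6.1, 8.8]
grip_width: 0.157
```

>>> jog_arm(increments=[{"rx":0,"ry":0,"rz":0,"x":0,"y":-20,"z":0,"hand":5},{"rx":0,"ry":0,"rz":0,"x":0,"y":-20,"z":0,"hand":5},{"rx":0,"ry":0,"rz":0,"x":0,"y":-20,"z":0,"hand":5},{"rx":0,"ry":0,"rz":0,"x":0,"y":-20,"z":0,"hand":5},{"rx":0,"ry":0,"rz":0,"x":0,"y":-20,"z":0,"hand":5}])

```text
time_s: 5.12
eef_pos: [657.6, -229.6, 46.0]
ee_rot: [0.707, -0.028, 0.706, 0.029]
force: [-3.7, 5.8, 7.9]
grip_width: 0.157
```

>>> jog_arm(increments=[{"rx":0,"ry":0,"rz":0,"x":0,"y":-12,"z":0,"hand":5},{"rx":0,"ry":0,"rz":0,"x":0,"y":-10,"z":0,"hand":5},{"rx":0,"ry":0,"rz":0,"x":0,"y":-5,"z":0,"hand":5},{"rx":0,"ry":0,"rz":0,"x":0,"y":0,"z":0,"hand":5}])

```text
time_s: 5.62
eef_pos: [659.8, -257.3, 46.1]
ee_rot: [0.707, -0.029, 0.706, 0.028]
force: [-2.5, 1.1, 7.3]
grip_width: 0.161
```

>>> jog_arm(increments=[{"rx":0,"ry":0,"rz":0,"x":0,"y":-4,"z":0,"hand":5},{"rx":0,"ry":0,"rz":0,"x":0,"y":-3,"z":0,"hand":5},{"rx":0,"ry":0,"rz":0,"x":0,"y":0,"z":0,"hand":5}])

```text
time_s: 6.0
eef_pos: [660.3, -263.4, 46.0]
ee_rot: [0.707, -0.028, 0.706, 0.029]
force: [-3.7, 4.3, 7.8]
grip_width: 0.154
```

>>> jog_arm(increments=[{"rx":0,"ry":0,"rz":0,"x":0,"y":-3,"z":0,"hand":5},{"rx":0,"ry":0,"rz":0,"x":0,"y":-2,"z":0,"hand":5},{"rx":0,"ry":0,"rz":0,"x":0,"y":0,"z":0,"hand":5}])

```text
time_s: 6.38
eef_pos: [660.3, -263.5, 46.0]
ee_rot: [0.706, -0.026, 0.707, 0.032]
force: [-9.5, 23.8, 16.0]
grip_width: 0.154
```

>>> jog_arm(increments=[{"rx":0,"ry":0,"rz":0,"x":0,"y":3,"z":0,"hand":5},{"rx":0,"ry":0,"rz":0,"x":0,"y":0,"z":0,"hand":45},{"rx":0,"ry":0,"rz":0,"x":0,"y":0,"z":0,"hand":45},{"rx":0,"ry":0,"rz":0,"x":-30,"y":0,"z":0,"hand":45},{"rx":0,"ry":0,"rz":0,"x":-50,"y":0,"z":0,"hand":45}])

```text
time_s: 7.0
eef_pos: [659.4, -265.8, 123.4]
ee_rot: [0.705, -0.027, 0.708, 0.029]
force: [0.2, -0.5, 0.4]
grip_width: 0.527
```

>>> jog_arm(increments=[{"rx":0,"ry":0,"rz":0,"x":-40,"y":20,"z":-16,"hand":45},{"rx":0,"ry":0,"rz":0,"x":-40,"y":40,"z":-30,"hand":45},{"rx":0,"ry":0,"rz":0,"x":-40,"y":40,"z":-30,"hand":80},{"rx":0,"ry":0,"rz":0,"x":0,"y":40,"z":-20,"hand":80},{"rx":0,"ry":0,"rz":0,"x":0,"y":0,"z":0,"hand":80}])

```text
time_s: 7.62
eef_pos: [554.0, -134.1, 243.6]
ee_rot: [0.707, -0.029, 0.706, 0.029]
force: [0.1, -0.8, 0.4]
grip_width: 0.933
```

```bash
python3 - <<'E'
from h import *
im,s=shot("wrist","w3"); np.savez("pics/w3s.npz",p=s["eef_pos"],q=s["ee_rot"]); print(s["eef_pos"],s["time_s"])
E
```

```text
[ 554.0200815  -134.05571033  243.56878917] 7.625
```

View pics/w3.png

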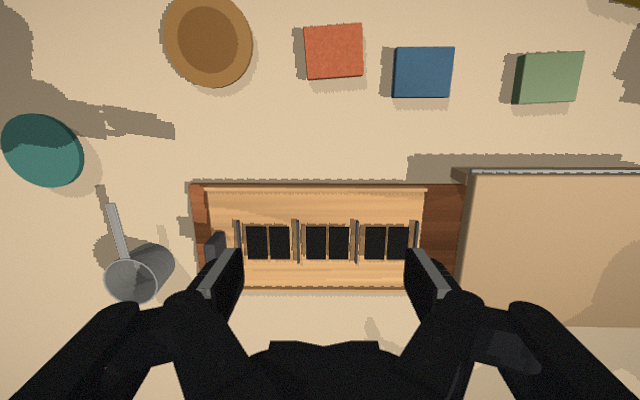

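```bash
python3 - <<'E'
from seg import *
im=np.load("pics/w3.npy"); d=np.load("pics/w3s.npz"); s=dict(eef_pos=d["p"],ee_rot=d["q"])
g=im.max(2); roi=np.zeros_like(g); roi[222:264,243:412]=1
m=((g<45)&(roi>0)).astype(np.uint8)
n,l,st,ce=cv2.connectedComponentsWithStats(m,connectivity=4)
P=[]
for i in range(1,n):
    if st[i,4]<300: continue
    c=np.argwhere(l==i)[:,::-1].astype(float)
    W=px2w("wrist",c,31,s)[:,:2]; r=cv2.minAreaRect(W.astype(np.float32)); print(st[i],ce[i].round(1),W.mean(0).round(1),[np.round(x,1) for x in r]); P.append(W.mean(0))
P=np.array(sorted(P,key=lambda p:p[1]))
print((P[1:]-P[:-1]).round(1)); 
for k,v in tiles(im,"wrist",16,s).items(): print(k,v)
E
python3 - <<'E'
import numpy as np,cv2
im=np.load("pics/w3.npy"); v=cv2.resize(im[170:300,180:480],None,fx=2.6,fy=2.6,interpolation=cv2.INTER_CUBIC)
cv2.imwrite("pics/w3c.png",v[:,:,::-1])
E
```

```text
[246 227  22  32 628] [256.5 242.4] [ 654.5 -212.7] [array([ 654.9, -212.6]), array([44.6, 25.8]), np.float64(4.6)]
[269 227  21  32 621] [279.2 242.4] [ 652.1 -183. ] [array([ 652.5, -183. ]), array([44.6, 25.7]), np.float64(4.6)]
[306 227  20  32 613] [315.5 242.1] [ 647.8 -135.3] [array([ 648.6, -135.3]), array([44.7, 25.1]), np.float64(4.8)]
[329 227  20  32 617] [338.1 242.3] [ 645.7 -105.6] [array([ 646.1, -105.3]), array([44.7, 24.9]), np.float64(4.7)]
[365 227  21  32 628] [374.7 242.4] [641.8 -57.6] [array([642.2, -57.7]), array([44.7, 26.2]), np.float64(4.7)]
[387 227  25  37 722] [398.7 244.1] [641.7 -25.7] [array([643.3, -24.8]), array([54. , 32.2]), np.float64(8.2)]
[[-2.4 29.8]
 [-4.3 47.7]
 [-2.1 29.7]
 [-3.9 47.9]
 [-0.1 31.9]]
blue [(430.6, -28.3, 53, 67, np.float64(-1.492), [421.4, 72.2])]
terra [(417.2, -132.4, 54, 65, np.float64(-1.418), [333.5, 51.0])]
```

View pics/w3c.png

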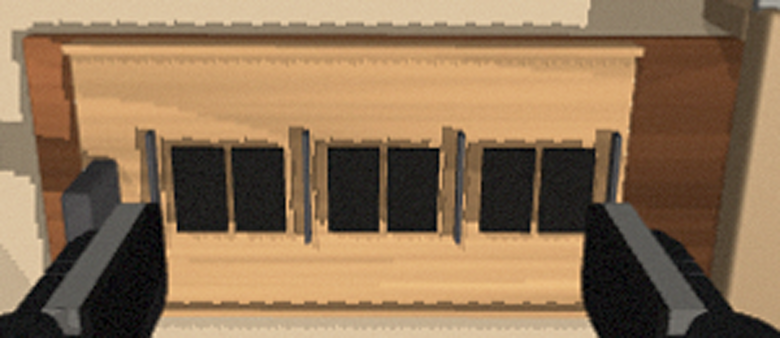

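>>> jog_arm(increments=[{"rx":0.175,"ry":0,"rz":0,"x":0,"y":0,"z":0,"hand":80},{"rx":0.175,"ry":0,"rz":0,"x":0,"y":0,"z":0,"hand":80},{"rx":0.175,"ry":0,"rz":0,"x":0,"y":0,"z":0,"hand":80},{"rx":0.175,"ry":0,"rz":0,"x":0,"y":0,"z":0,"hand":80},{"rx":0.175,"ry":0,"rz":0,"x":0,"y":0,"z":0,"hand":80}])

```text
time_s: 8.3
eef_pos: [555.4, -137.1, 241.8]
ee_rot: [0.651, 0.276, 0.651, -0.276]
force: [0.2, 0.2, -0.2]
grip_width: 0.938
```

>>> jog_arm(increments=[{"rx":0.175,"ry":0,"rz":0,"x":0,"y":0,"z":0,"hand":80},{"rx":0.175,"ry":0,"rz":0,"x":0,"y":0,"z":0,"hand":80},{"rx":0.175,"ry":0,"rz":0,"x":0,"y":0,"z":0,"hand":80},{"rx":0.17,"ry":0,"rz":0,"x":0,"y":0,"z":0,"hand":80},{"rx":0,"ry":0,"rz":0,"x":0,"y":0,"z":0,"hand":80}])

```text
time_s: 8.93
eef_pos: [555.2, -136.8, 241.9]
ee_rot: [0.52, 0.479, 0.52, -0.479]
force: [-0.4, 0.1, 0.4]
grip_width: 0.935
```

```bash
python3 - <<'E'
from h import *
plan([430,-28.3,120],0.079)
E
```

```text
now [ 555.2 -136.8  241.9] t 8.925 delta tool mm [ 121.9 -115.9 -118.4] rotvec [ 0.002 -0.     0.   ] deg 0.1
tool y yaw 0.081 x [-0.  0. -1.] F [-0.4  0.1  0.4] grip 79.87183636991696
```

>>> jog_arm(increments=[{"rx":0,"ry":0,"rz":0,"x":20,"y":-39,"z":-40,"hand":80},{"rx":0,"ry":0,"rz":0,"x":30,"y":-39,"z":-40,"hand":80},{"rx":0,"ry":0,"rz":0,"x":40,"y":-38,"z":-38,"hand":80},{"rx":0,"ry":0,"rz":0,"x":0,"y":0,"z":0,"hand":80},{"rx":0,"ry":0,"rz":0,"x":0,"y":0,"z":0,"hand":80}])

```text
time_s: 9.55
eef_pos: [434.4, -31.3, 156.3]
ee_rot: [0.521, 0.479, 0.52, -0.479]
force: [1.4, -1.4, 0.1]
grip_width: 0.937
```

```bash
python3 - <<'E'
from seg import *
im,s=shot("wrist","w4"); print(s["eef_pos"],s["time_s"])
for k,v in tiles(im,"wrist",16,s).items(): print(k,v)
plan([430,-28.3,1],0.079)
E
```

```text
[434.40613706 -31.29714394 156.31000868] 9.55
blue [(430.1, -25.7, 53, 65, np.float64(-1.488), [319.2, 182.3])]
terra [(416.4, -129.3, 53, 71, np.float64(-1.416), [299.2, 273.4]), (251.5, -288.4, 61, 55, np.float64(0.065), [159.8, 384.6])]
now [434.7 -31.5 156.5] t 9.6 delta tool mm [155.5  -4.9  -3.8] rotvec [ 0.003  0.001 -0.003] deg 0.2
tool y yaw 0.082 x [ 0.003 -0.001 -1.   ] F [ 0.5 -0.3 -0.3] grip 80.33423345994174
```

View pics/w4.png

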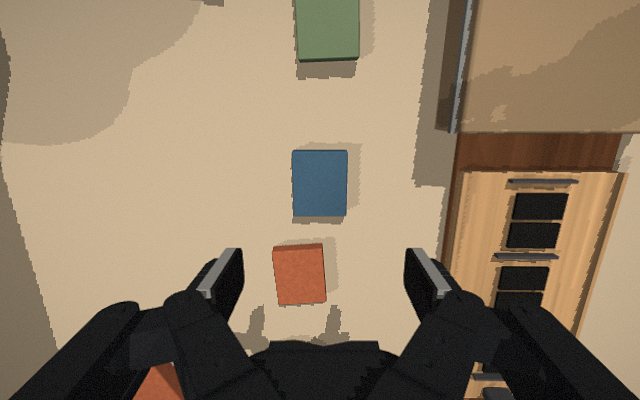

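>>> jog_arm(increments=[{"rx":0,"ry":0,"rz":0,"x":40,"y":-4,"z":-5,"hand":80},{"rx":0,"ry":0,"rz":0,"x":45,"y":0,"z":0,"hand":80},{"rx":0,"ry":0,"rz":0,"x":40,"y":0,"z":0,"hand":80},{"rx":0,"ry":0,"rz":0,"x":20,"y":0,"z":0,"hand":80},{"rx":0,"ry":0,"rz":0,"x":0,"y":0,"z":0,"hand":80}])

```text
time_s: 10.22
eef_pos: [429.4, -26.5, 10.0]
ee_rot: [0.52, 0.479, 0.52, -0.479]
force: [-0.5, 0.7, 1.7]
grip_width: 0.938
```

```bash
python3 - <<'E'
from seg import *
im,s=shot("wrist","w5"); 
plan([430.3,-27,1],0.079)
E
```

```text
now [429.8 -26.6  10.9] t 10.275 delta tool mm [9.9 0.4 0.5] rotvec [ 0.002  0.    -0.001] deg 0.1
tool y yaw 0.081 x [ 0.001 -0.    -1.   ] F [0.4 0.3 0.1] grip 79.60124021410861
```

View pics/w5.png

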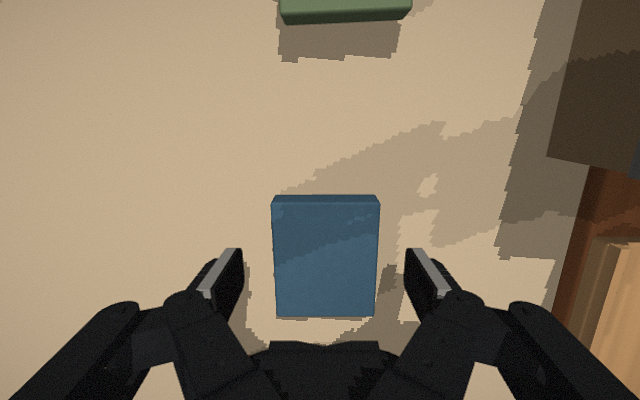

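>>> jog_arm(increments=[{"rx":0,"ry":0,"rz":0,"x":9,"y":0,"z":0,"hand":80},{"rx":0,"ry":0,"rz":0,"x":0,"y":0,"z":0,"hand":40},{"rx":0,"ry":0,"rz":0,"x":0,"y":0,"z":0,"hand":40},{"rx":0,"ry":0,"rz":0,"x":0,"y":0,"z":0,"hand":40}], force=30)

```text
time_s: 10.78
eef_pos: [429.0, -25.9, 2.0]
ee_rot: [0.52, 0.479, 0.519, -0.479]
force: [-0.9, -0.3, 5.9]
grip_width: 0.621
```

>>> jog_arm(increments=[{"rx":0,"ry":0,"rz":0,"x":-10,"y":0,"z":0,"hand":40},{"rx":0,"ry":0,"rz":0,"x":-20,"y":0,"z":0,"hand":40},{"rx":0,"ry":0,"rz":0,"x":-30,"y":0,"z":0,"hand":40},{"rx":0,"ry":0,"rz":0,"x":-35,"y":0,"z":0,"hand":40},{"rx":0,"ry":0,"rz":0,"x":0,"y":0,"z":0,"hand":40}])

```text
time_s: 11.4
eef_pos: [429.7, -26.1, 98.8]
ee_rot: [0.521, 0.48, 0.518, -0.479]
force: [-0.9, -0.7, -1.6]
grip_width: 0.623
```

```bash
python3 - <<'E'
from seg import *
im,s=shot("wrist","w6"); 
plan([647.2,-120.4,95],0.08)
E
```

```text
now [428.9 -25.9  97.3] t 11.45 delta tool mm [  2.8 209.9 111.9] rotvec [ 0.001  0.001 -0.002] deg 0.1
tool y yaw 0.081 x [ 0.002 -0.001 -1.   ] F [ 0.1  0.1 -1.5] grip 52.94078019991211
```

View pics/w6.png

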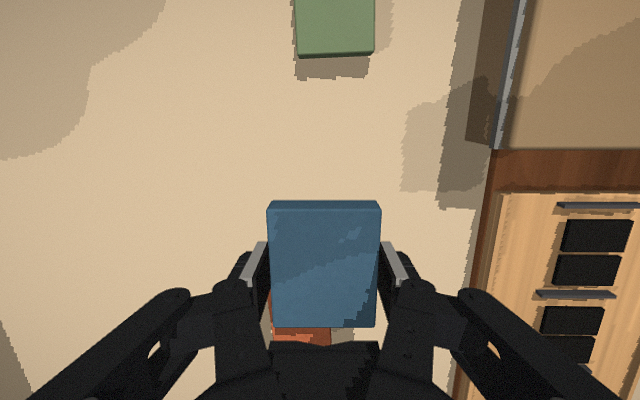

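```bash
python3 - <<'E'
from seg import *
im=np.load("pics/w6.npy");
s=sense()
t=tiles(im,"wrist",s["eef_pos"][2]+14,s)["blue"]; print(t, s["eef_pos"])
E
```

```text
[(428.8, -25.3, 53, 68, np.float64(-1.49), [324.0, 264.9])] [428.89209976 -25.85086587  97.33806478]
```

>>> jog_arm(increments=[{"rx":0,"ry":0,"rz":0,"x":-5,"y":42,"z":22,"hand":40},{"rx":0,"ry":0,"rz":0,"x":0,"y":42,"z":22,"hand":40},{"rx":0,"ry":0,"rz":0,"x":0,"y":42,"z":23,"hand":40},{"rx":0,"ry":0,"rz":0,"x":0,"y":42,"z":23,"hand":40},{"rx":0,"ry":0,"rz":0,"x":0,"y":42,"z":22,"hand":40}])

```text
time_s: 12.08
eef_pos: [647.7, -120.9, 99.8]
ee_rot: [0.519, 0.479, 0.521, -0.48]
force: [0.1, 0.4, -0.8]
grip_width: 0.622
```

>>> jog_arm(increments=[{"rx":0,"ry":0,"rz":0,"x":0,"y":0,"z":0,"hand":40},{"rx":0,"ry":0,"rz":0,"x":0,"y":0,"z":0,"hand":40}])

```text
time_s: 12.32
eef_pos: [645.9, -119.9, 100.0]
ee_rot: [0.519, 0.479, 0.521, -0.48]
force: [-0.4, -0.6, -1.1]
grip_width: 0.625
```

```bash
python3 - <<'E'
from seg import *
im,s=shot("wrist","w7"); 
plan([647.2,-121,33],0.08)
E
```

```text
now [ 645.9 -119.8  100.7] t 12.375 delta tool mm [67.7  1.3  1.3] rotvec [ 0.001 -0.001  0.002] deg 0.1
tool y yaw 0.081 x [-0.002  0.001 -1.   ] F [-0.5 -0.1 -1.3] grip 52.91425530265727
```

View pics/w7.png

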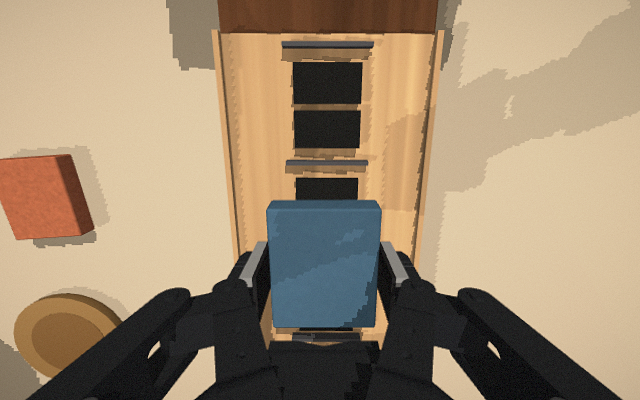

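```bash
cat > pads.py <<'E'
from seg import *
def pads(im,s,z=31,roi=(200,0,460,200),thr=45):
    g=im.max(2); m=np.zeros_like(g); x0,y0,x1,y1=roi; m[y0:y1,x0:x1]=(g[y0:y1,x0:x1]<thr)
    n,l,st,ce=cv2.connectedComponentsWithStats(m,connectivity=4)
    for i in range(1,n):
        if st[i,4]<300: continue
        W=px2w("wrist",np.argwhere(l==i)[:,::-1].astype(float),z,s)[:,:2]; r=cv2.minAreaRect(W.astype(np.float32)); print(st[i],[np.round(x,1) for x in r])
E
python3 - <<'E'
from pads import *
pads(np.load("pics/w7.npy"),sense())
E
```

```text
[ 293   62   69   42 2798] [array([640.6, -27.7]), array([45.6, 25.6]), np.float64(4.7)]
[ 294  111   66   37 2400] [array([643., -58.]), array([45.7, 24.6]), np.float64(4.7)]
[ 296  178   62   22 1313] [array([ 646.4, -100.9]), array([45.7, 16.2]), np.float64(4.7)]
```

>>> jog_arm(increments=[{"rx":0,"ry":0,"rz":0,"x":30,"y":2,"z":1,"hand":40},{"rx":0,"ry":0,"rz":0,"x":25,"y":0,"z":0,"hand":40},{"rx":0,"ry":0,"rz":0,"x":11,"y":0,"z":0,"hand":40},{"rx":0,"ry":0,"rz":0,"x":0,"y":0,"z":0,"hand":40},{"rx":0,"ry":0,"rz":0,"x":0,"y":0,"z":0,"hand":40}])

```text
time_s: 13.0
eef_pos: [649.5, -121.4, 36.8]
ee_rot: [0.52, 0.48, 0.519, -0.479]
force: [0.9, -0.1, -1.1]
grip_width: 0.62
```

```bash
python3 - <<'E'
from pads import *
plan([647.7,-121,33],0.08)
E
```

```text
now [ 649.5 -121.4   36.8] t 13.0 delta tool mm [ 3.8 -1.8 -0.5] rotvec [ 0.001  0.001 -0.002] deg 0.1
tool y yaw 0.081 x [ 0.002 -0.001 -1.   ] F [ 0.9 -0.1 -1.1] grip 52.975596172872194
```

>>> jog_arm(increments=[{"rx":0,"ry":0,"rz":0,"x":2,"y":-1,"z":0,"hand":40},{"rx":0,"ry":0,"rz":0,"x":1,"y":0,"z":0,"hand":40},{"rx":0,"ry":0,"rz":0,"x":0,"y":0,"z":0,"hand":75},{"rx":0,"ry":0,"rz":0,"x":0,"y":0,"z":0,"hand":75},{"rx":0,"ry":0,"rz":0,"x":-10,"y":0,"z":0,"hand":75}])

```text
time_s: 13.62
eef_pos: [647.7, -121.2, 42.2]
ee_rot: [0.519, 0.479, 0.52, -0.48]
force: [-0.3, -0.5, 0.9]
grip_width: 0.879
```

>>> jog_arm(increments=[{"rx":0,"ry":0,"rz":0,"x":-40,"y":0,"z":0,"hand":80},{"rx":0,"ry":0,"rz":0,"x":-50,"y":-20,"z":-20,"hand":80},{"rx":0,"ry":0,"rz":0,"x":0,"y":-40,"z":0,"hand":80},{"rx":0,"ry":0,"rz":0,"x":0,"y":-45,"z":0,"hand":80},{"rx":0,"ry":0,"rz":0,"x":0,"y":0,"z":0,"hand":80}])

```text
time_s: 14.25
eef_pos: [539.8, -109.8, 133.3]
ee_rot: [0.519, 0.479, 0.52, -0.48]
force: [0.1, 0.2, 0.0]
grip_width: 0.938
```

```bash
python3 - <<'E'
from pads import *
im,s=shot("wrist","w8"); print(s["eef_pos"])
for z in (16,47):
  for k,v in tiles(im,"wrist",z,s).items(): print(z,k,v)
plan([416.8,-132,110],0.153)
E
```

```text
[ 539.8140318  -109.79206263  133.33276349]
16 blue [(660.7, -132.2, 64, 76, np.float64(-1.491), [452.1, 224.9])]
16 terra [(419.0, -131.2, 58, 67, np.float64(-1.415), [190.3, 205.6]), (235.5, -293.5, 119, 67, np.float64(0.828), [28.3, 339.0])]
47 blue [(645.6, -120.8, 57, 67, np.float64(-1.491), [452.1, 224.9])]
47 terra [(432.6, -119.8, 51, 59, np.float64(-1.415), [190.3, 205.6]), (271.0, -262.8, 105, 59, np.float64(0.828), [28.3, 339.0])]
now [ 541.6 -110.1  133.6] t 14.3 delta tool mm [  23.5 -126.2   11.8] rotvec [-0.073  0.001 -0.001] deg 4.2
tool y yaw 0.08 x [ 0.001 -0.001 -1.   ] F [ 0.4 -0.7  0.1] grip 79.86143619651801
```

View pics/w8.png

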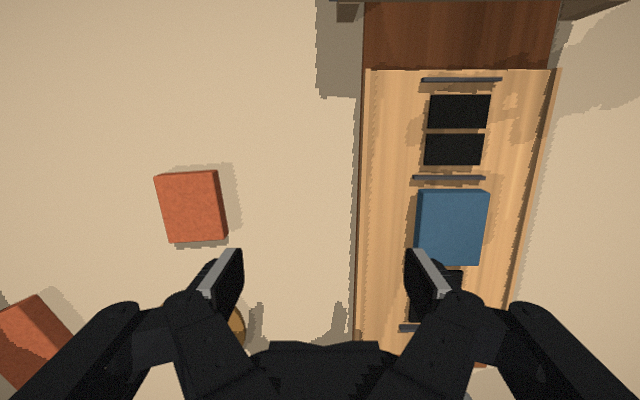

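>>> jog_arm(increments=[{"rx":-0.036,"ry":0,"rz":0,"x":0,"y":-40,"z":6,"hand":80},{"rx":-0.036,"ry":0,"rz":0,"x":0,"y":-43,"z":7,"hand":80},{"rx":0,"ry":0,"rz":0,"x":8,"y":-43,"z":7,"hand":80},{"rx":0,"ry":0,"rz":0,"x":0,"y":0,"z":0,"hand":80},{"rx":0,"ry":0,"rz":0,"x":0,"y":0,"z":0,"hand":80}])

```text
time_s: 14.92
eef_pos: [420.5, -145.1, 125.2]
ee_rot: [0.537, 0.46, 0.536, -0.46]
force: [0.6, -0.0, -0.8]
grip_width: 0.938
```

```bash
python3 - <<'E'
from pads import *
im,s=shot("wrist","w9"); print(s["eef_pos"])
for k,v in tiles(im,"wrist",16,s).items(): print(k,v)
plan([416.8,-132,1],0.153)
E
```

```text
[ 420.51095385 -145.07961924  125.18331806]
blue [(674.1, -129.2, 75, 76, np.float64(-1.485), [601.9, 223.0])]
terra [(416.5, -132.0, 53, 66, np.float64(-1.418), [320.9, 180.9]), (227.3, -280.0, 91, 49, np.float64(0.509), [107.7, 294.6])]
now [ 420.5 -144.9  125. ] t 14.975 delta tool mm [124.   -1.9 -13.4] rotvec [ 0.001  0.001 -0.001] deg 0.1
tool y yaw 0.154 x [ 0.001 -0.001 -1.   ] F [-0.1 -0.2 -0.5] grip 79.94881137116292
```

View pics/w9.png

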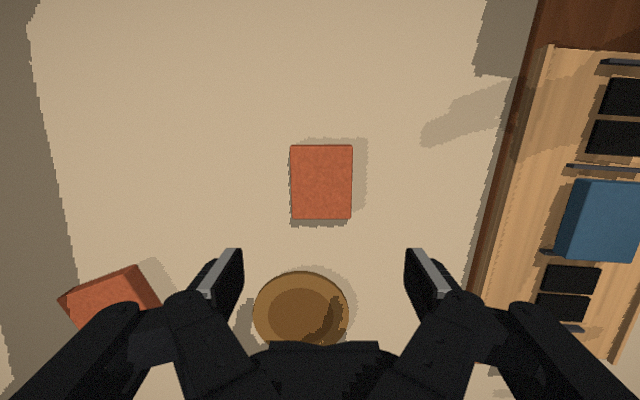

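>>> jog_arm(increments=[{"rx":0,"ry":0,"rz":0,"x":30,"y":-2,"z":-13,"hand":80},{"rx":0,"ry":0,"rz":0,"x":45,"y":0,"z":0,"hand":80},{"rx":0,"ry":0,"rz":0,"x":35,"y":0,"z":0,"hand":80},{"rx":0,"ry":0,"rz":0,"x":8,"y":0,"z":0,"hand":80},{"rx":0,"ry":0,"rz":0,"x":0,"y":0,"z":0,"hand":80}])

```text
time_s: 15.6
eef_pos: [415.9, -132.1, 6.9]
ee_rot: [0.537, 0.46, 0.537, -0.46]
force: [-0.1, 0.5, -0.1]
grip_width: 0.935
```

```bash
python3 - <<'E'
from pads import *
plan([416.8,-132,1.5],0.153)
E
```

```text
now [ 415.9 -132.1    6.9] t 15.6 delta tool mm [ 5.4  0.9 -0. ] rotvec [ 0.001  0.    -0.   ] deg 0.0
tool y yaw 0.154 x [ 0. -0. -1.] F [-0.1  0.5 -0.1] grip 79.82754658635906
```

>>> jog_arm(increments=[{"rx":0,"ry":0,"rz":0,"x":5,"y":0,"z":0,"hand":80},{"rx":0,"ry":0,"rz":0,"x":0,"y":0,"z":0,"hand":40},{"rx":0,"ry":0,"rz":0,"x":0,"y":0,"z":0,"hand":40},{"rx":0,"ry":0,"rz":0,"x":0,"y":0,"z":0,"hand":40}], force=30)

```text
time_s: 16.1
eef_pos: [415.5, -132.2, 2.2]
ee_rot: [0.537, 0.46, 0.536, -0.46]
force: [-0.9, 1.0, 5.1]
grip_width: 0.621
```

>>> jog_arm(increments=[{"rx":0,"ry":0,"rz":0,"x":-10,"y":0,"z":0,"hand":40},{"rx":0,"ry":0,"rz":0,"x":-20,"y":0,"z":0,"hand":40},{"rx":0.036,"ry":0,"rz":0,"x":-30,"y":0,"z":0,"hand":40},{"rx":0.037,"ry":0,"rz":0,"x":-40,"y":0,"z":0,"hand":40},{"rx":0,"ry":0,"rz":0,"x":0,"y":0,"z":0,"hand":40}])

```text
time_s: 16.73
eef_pos: [416.3, -132.7, 104.2]
ee_rot: [0.522, 0.48, 0.518, -0.479]
force: [-0.5, -1.0, -2.1]
grip_width: 0.623
```

```bash
python3 - <<'E'
from pads import *
im,s=shot("wrist","w10"); print(s["eef_pos"])
for k,v in tiles(im,"wrist",s["eef_pos"][2]+14,s).items(): print(k,v)
plan([653.5,-198.5,100],0.08)
E
```

```text
[ 416.33242996 -132.72618945  104.22493794]
blue [(551.5, -100.0, 29, 44, np.float64(-1.462), [615.6, 229.1])]
terra [(416.1, -131.4, 53, 69, np.float64(-1.493), [323.3, 260.7]), (303.1, -174.6, 53, 13, np.float64(0.734), [95.6, 329.9])]
now [ 415.5 -132.2  102.5] t 16.775 delta tool mm [  3.1 231.9  85.2] rotvec [ 0.     0.002 -0.002] deg 0.1
tool y yaw 0.08 x [ 0.002 -0.001 -1.   ] F [-0.2 -1.1 -1.9] grip 52.788646871693715
```

>>> jog_arm(increments=[{"rx":0,"ry":0,"rz":0,"x":0,"y":46,"z":17,"hand":40},{"rx":0,"ry":0,"rz":0,"x":0,"y":46,"z":17,"hand":40},{"rx":0,"ry":0,"rz":0,"x":0,"y":46,"z":17,"hand":40},{"rx":0,"ry":0,"rz":0,"x":0,"y":46,"z":17,"hand":40},{"rx":0,"ry":0,"rz":0,"x":0,"y":46,"z":17,"hand":40}])

```text
time_s: 17.4
eef_pos: [652.0, -198.4, 99.6]
ee_rot: [0.519, 0.479, 0.521, -0.48]
force: [-0.2, -0.3, -2.9]
grip_width: 0.622
```

>>> jog_arm(increments=[{"rx":0,"ry":0,"rz":0,"x":0,"y":0,"z":0,"hand":40},{"rx":0,"ry":0,"rz":0,"x":0,"y":0,"z":0,"hand":40}])

```text
time_s: 17.65
eef_pos: [650.1, -197.9, 99.9]
ee_rot: [0.519, 0.479, 0.521, -0.48]
force: [-1.0, 0.4, -1.7]
grip_width: 0.622
```

```bash
python3 - <<'E'
from pads import *
im,s=shot("wrist","w11"); print(s["eef_pos"])
for k,v in tiles(im,"wrist",47,s).items(): print(k,v)
plan([654.1,-198.5,34],0.08)
E
```

```text
[ 650.10554157 -197.88380338   99.90358433]
blue [(648.2, -123.1, 53, 65, np.float64(-1.489), [329.9, 105.6])]
terra [(653.2, -233.7, 86, 105, np.float64(-1.489), [323.4, 260.7])]
now [ 650.1 -197.9  100.6] t 17.7 delta tool mm [66.6  4.1  1. ] rotvec [ 0.    -0.001  0.002] deg 0.1
tool y yaw 0.08 x [-0.002  0.001 -1.   ] F [ 0.3  0.2 -1.2] grip 52.951825307652605
```

View pics/w11.png

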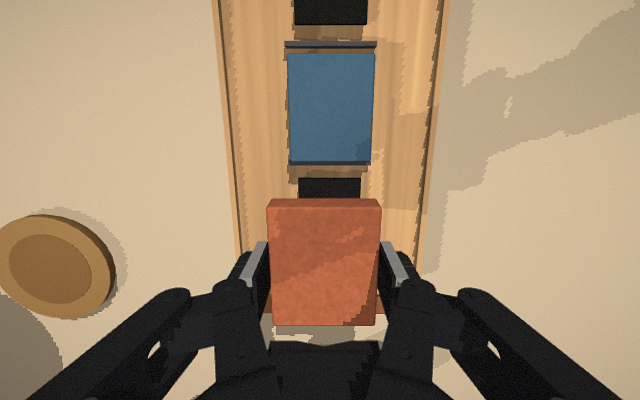

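>>> jog_arm(increments=[{"rx":0,"ry":0,"rz":0,"x":30,"y":4,"z":0,"hand":40},{"rx":0,"ry":0,"rz":0,"x":25,"y":0,"z":0,"hand":40},{"rx":0,"ry":0,"rz":0,"x":9,"y":0,"z":0,"hand":40},{"rx":0,"ry":0,"rz":0,"x":0,"y":0,"z":0,"hand":40},{"rx":0,"ry":0,"rz":0,"x":0,"y":0,"z":0,"hand":40}])

```text
time_s: 18.32
eef_pos: [655.6, -198.3, 38.9]
ee_rot: [0.52, 0.48, 0.519, -0.479]
force: [0.4, 0.0, -1.2]
grip_width: 0.621
```

```bash
python3 - <<'E'
from pads import *
plan([654.1,-198,33.5],0.08)
E
```

```text
now [ 655.6 -198.3   38.9] t 18.325 delta tool mm [ 5.4 -1.5 -0.4] rotvec [ 0.     0.001 -0.002] deg 0.1
tool y yaw 0.08 x [ 0.002 -0.001 -1.   ] F [ 0.4  0.  -1.2] grip 53.04368133920761
```

>>> jog_arm(increments=[{"rx":0,"ry":0,"rz":0,"x":3,"y":-1,"z":0,"hand":40},{"rx":0,"ry":0,"rz":0,"x":2,"y":0,"z":0,"hand":40},{"rx":0,"ry":0,"rz":0,"x":0,"y":0,"z":0,"hand":75},{"rx":0,"ry":0,"rz":0,"x":0,"y":0,"z":0,"hand":75},{"rx":0,"ry":0,"rz":0,"x":-10,"y":0,"z":0,"hand":75}])

```text
time_s: 18.95
eef_pos: [653.9, -197.9, 42.2]
ee_rot: [0.519, 0.479, 0.52, -0.48]
force: [0.5, -0.1, -0.1]
grip_width: 0.88
```

>>> jog_arm(increments=[{"rx":0,"ry":0,"rz":0,"x":-50,"y":0,"z":0,"hand":80},{"rx":0,"ry":0,"rz":0,"x":-40,"y":-20,"z":-30,"hand":80},{"rx":0,"ry":0,"rz":0,"x":0,"y":-30,"z":-50,"hand":80},{"rx":0,"ry":0,"rz":0,"x":0,"y":-35,"z":-50,"hand":80},{"rx":0,"ry":0,"rz":0,"x":0,"y":-35,"z":-50,"hand":80}])

```text
time_s: 19.58
eef_pos: [519.0, -27.0, 133.4]
ee_rot: [0.52, 0.48, 0.519, -0.479]
force: [0.4, 0.4, 0.1]
grip_width: 0.935
```

```bash
python3 - <<'E'
from pads import *
im,s=shot("wrist","w12"); print(s["eef_pos"])
for k,v in tiles(im,"wrist",47,s).items(): print(k,v)
plan([430,113,130],0.08)
E
```

```text
[519.01757739 -26.98371199 133.40453037]
blue [(659.1, -90.1, 19, 46, np.float64(-0.572), [474.2, 285.3])]
terra [(679.2, -196.2, 46, 7, np.float64(1.546), [469.9, 384.4]), (236.2, -235.2, 47, 6, np.float64(0.79), [15.5, 388.0])]
green [(424.5, 90.4, 19, 23, np.float64(-1.446), [196.9, 35.5])]
now [514.  -21.8 132.4] t 19.625 delta tool mm [   3.2  -72.5 -141.3] rotvec [ 0.003 -0.003  0.004] deg 0.4
tool y yaw 0.083 x [-0.005  0.003 -1.   ] F [1.1 5.3 0.4] grip 79.85466071811116
```

View pics/w12.png

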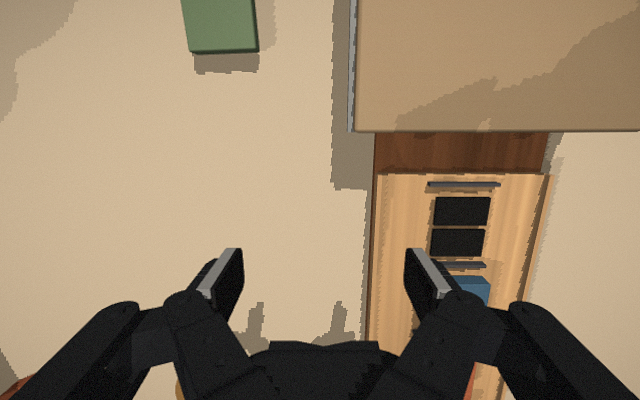

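>>> jog_arm(increments=[{"rx":0,"ry":0,"rz":0,"x":0,"y":-18,"z":-30,"hand":80},{"rx":0,"ry":0,"rz":0,"x":0,"y":-18,"z":-32,"hand":80},{"rx":0,"ry":0,"rz":0,"x":0,"y":-18,"z":-32,"hand":80},{"rx":0,"ry":0,"rz":0,"x":0,"y":-18,"z":-30,"hand":80},{"rx":0,"ry":0,"rz":0,"x":0,"y":0,"z":0,"hand":80}])

```text
time_s: 20.25
eef_pos: [437.9, 90.8, 133.3]
ee_rot: [0.52, 0.479, 0.52, -0.479]
force: [0.2, 1.1, 0.1]
grip_width: 0.935
```

```bash
python3 - <<'E'
from pads import *
im,s=shot("wrist","w13"); print(s["eef_pos"])
for k,v in tiles(im,"wrist",16,s).items(): print(k,v)
plan([430,113,130],0.08)
E
```

```text
[437.85273485  90.79211036 133.30156188]
blue [(651.6, -120.3, 38, 26, np.float64(0.094), [495.5, 390.8])]
green [(403.6, 131.7, 14, 27, np.float64(-1.396), [287.5, 147.1]), (415.9, 98.3, 23, 42, np.float64(-0.51), [301.4, 185.0]), (445.0, 95.0, 19, 10, np.float64(0.083), [330.5, 192.2])]
now [438.7  89.9 133.3] t 20.3 delta tool mm [  3.3  -6.8 -23.7] rotvec [ 0.001  0.    -0.002] deg 0.1
tool y yaw 0.081 x [ 0.002 -0.    -1.   ] F [ 1.  -0.6 -0.9] grip 79.89588054588415
```

View pics/w13.png

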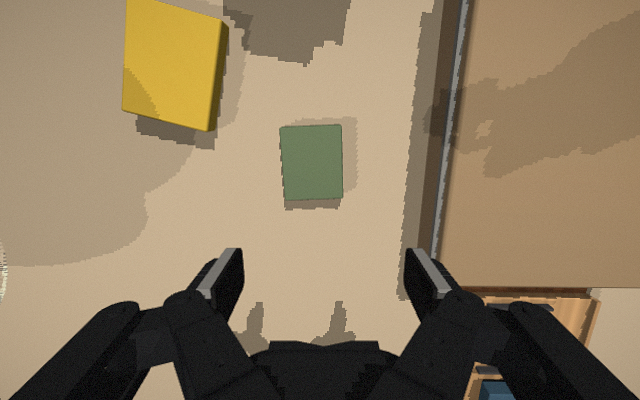

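```bash
sed -i 's/"green":((45,50,30)/"green":((36,35,20)/;s/(80,255,255))}/(85,255,255))}/' seg.py; python3 - <<'E'
from pads import *
im=np.load("pics/w13.npy");s=sense()
for k,v in tiles(im,"wrist",16,s).items(): print(k,v)
W=px2w("wrist",[(280,126),(341,125),(343,199),(285,201)],16,s)[:,:2]; print(W.round(1).tolist(),W.mean(0))
plan([429,112,1.5],0.11)
E
```

```text
blue [(652.4, -121.6, 38, 26, np.float64(0.093), [495.5, 390.8])]
green [(426.1, 118.5, 53, 66, np.float64(-1.45), [311.8, 161.6])]
[[396.7, 148.4], [448.7, 153.5], [457.1, 87.8], [403.9, 81.5]] [426.58507029 117.80389366]
now [438.7  89.9 133.3] t 20.3 delta tool mm [131.8  -8.1 -22.9] rotvec [-0.029  0.    -0.002] deg 1.6
tool y yaw 0.081 x [ 0.002 -0.    -1.   ] F [ 1.  -0.6 -0.9] grip 79.89588054588415
```

```bash
python3 - <<'E'
from pads import *
plan([426.2,118,60],0.121)
E
```

```text
now [438.7  89.9 133.3] t 20.3 delta tool mm [ 73.3 -10.3 -29.1] rotvec [-0.04   0.    -0.002] deg 2.3
tool y yaw 0.081 x [ 0.002 -0.    -1.   ] F [ 1.  -0.6 -0.9] grip 79.89588054588415
```

>>> jog_arm(increments=[{"rx":-0.04,"ry":0,"rz":0,"x":30,"y":-10,"z":-29,"hand":80},{"rx":0,"ry":0,"rz":0,"x":40,"y":0,"z":0,"hand":80},{"rx":0,"ry":0,"rz":0,"x":0,"y":0,"z":0,"hand":80},{"rx":0,"ry":0,"rz":0,"x":0,"y":0,"z":0,"hand":80}])

```text
time_s: 20.8
eef_pos: [427.5, 117.1, 63.8]
ee_rot: [0.529, 0.47, 0.528, -0.469]
force: [0.2, 0.1, -0.4]
grip_width: 0.94
```

```bash
python3 - <<'E'
from pads import *
im,s=shot("wrist","w14"); print(s["eef_pos"])
for k,v in tiles(im,"wrist",16,s).items(): print(k,v)
plan([426.2,118,1.5],0.121)
E
```

```text
[427.52056462 117.11289843  63.80735186]
green [(425.0, 120.3, 54, 67, np.float64(-1.45), [320.2, 215.3])]
now [427.6 117.2  64. ] t 20.85 delta tool mm [62.5 -1.4 -1. ] rotvec [-0.002  0.    -0.003] deg 0.2
tool y yaw 0.119 x [ 0.003 -0.    -1.   ] F [-0.3 -0.   0.8] grip 79.7455580677884
```

View pics/w14.png

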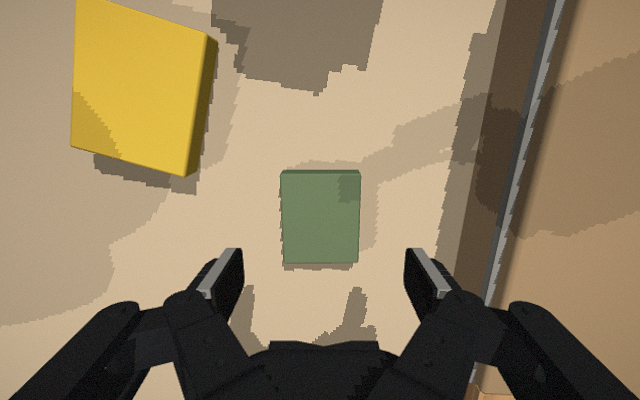

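>>> jog_arm(increments=[{"rx":0,"ry":0,"rz":0,"x":30,"y":-2,"z":-2,"hand":80},{"rx":0,"ry":0,"rz":0,"x":25,"y":0,"z":0,"hand":80},{"rx":0,"ry":0,"rz":0,"x":6,"y":0,"z":0,"hand":80},{"rx":0,"ry":0,"rz":0,"x":0,"y":0,"z":0,"hand":80}])

```text
time_s: 21.35
eef_pos: [424.8, 119.3, 2.4]
ee_rot: [0.529, 0.47, 0.529, -0.469]
force: [-0.2, -0.4, 0.6]
grip_width: 0.937
```

>>> jog_arm(increments=[{"rx":0,"ry":0,"rz":0,"x":0,"y":0,"z":0,"hand":40},{"rx":0,"ry":0,"rz":0,"x":0,"y":0,"z":0,"hand":40},{"rx":0,"ry":0,"rz":0,"x":0,"y":0,"z":0,"hand":40}], force=30)

```text
time_s: 21.72
eef_pos: [424.6, 119.4, 2.5]
ee_rot: [0.53, 0.469, 0.529, -0.469]
force: [-1.2, -0.4, 8.7]
grip_width: 0.621
```

>>> jog_arm(increments=[{"rx":0,"ry":0,"rz":0,"x":-10,"y":0,"z":0,"hand":40},{"rx":0,"ry":0,"rz":0,"x":-20,"y":0,"z":0,"hand":40},{"rx":0.02,"ry":0,"rz":0,"x":-35,"y":0,"z":0,"hand":40},{"rx":0.02,"ry":0,"rz":0,"x":-55,"y":0,"z":0,"hand":40},{"rx":0,"ry":0,"rz":0,"x":0,"y":0,"z":0,"hand":40}])

```text
time_s: 22.35
eef_pos: [425.8, 119.6, 125.3]
ee_rot: [0.522, 0.481, 0.518, -0.478]
force: [0.2, 0.4, -2.0]
grip_width: 0.62
```

```bash
python3 - <<'E'
from pads import *
im,s=shot("wrist","w15"); print(s["eef_pos"])
for k,v in tiles(im,"wrist",s["eef_pos"][2]+14,s).items(): print(k,v)
plan([641.8,-42.8,120],0.08)
E
```

```text
[425.81993508 119.55823357 125.28448143]
green [(425.6, 121.4, 54, 69, np.float64(-1.494), [323.4, 259.8])]
now [424.6 119.5 123.1] t 22.4 delta tool mm [  3.9 203.5 179.2] rotvec [ 0.     0.    -0.004] deg 0.2
tool y yaw 0.08 x [ 0.004 -0.    -1.   ] F [ 0.4 -0.2 -1.7] grip 53.20536636390738
```

View pics/w15.png

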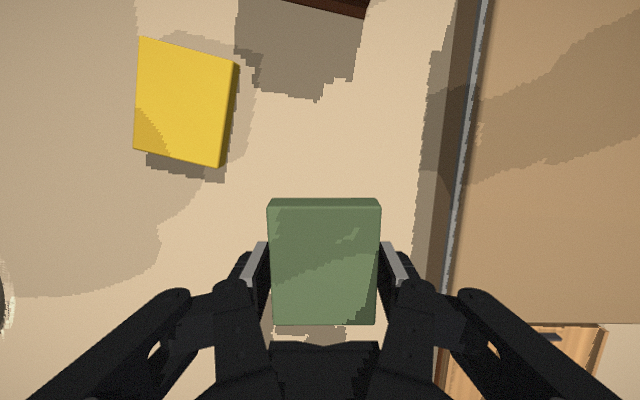

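>>> jog_arm(increments=[{"rx":0,"ry":0,"rz":0,"x":0,"y":34,"z":30,"hand":40},{"rx":0,"ry":0,"rz":0,"x":0,"y":34,"z":30,"hand":40},{"rx":0,"ry":0,"rz":0,"x":0,"y":34,"z":30,"hand":40},{"rx":0,"ry":0,"rz":0,"x":0,"y":34,"z":30,"hand":40},{"rx":0,"ry":0,"rz":0,"x":0,"y":34,"z":30,"hand":40}])

```text
time_s: 23.02
eef_pos: [605.7, -17.4, 119.8]
ee_rot: [0.519, 0.479, 0.521, -0.48]
force: [-0.1, 0.4, -0.8]
grip_width: 0.623
```

>>> jog_arm(increments=[{"rx":0,"ry":0,"rz":0,"x":10,"y":33,"z":29,"hand":40},{"rx":0,"ry":0,"rz":0,"x":10,"y":0,"z":0,"hand":40},{"rx":0,"ry":0,"rz":0,"x":0,"y":0,"z":0,"hand":40},{"rx":0,"ry":0,"rz":0,"x":0,"y":0,"z":0,"hand":40}])

```text
time_s: 23.52
eef_pos: [640.1, -42.0, 101.6]
ee_rot: [0.52, 0.479, 0.52, -0.479]
force: [-0.2, 0.2, -1.7]
grip_width: 0.623
```

```bash
python3 - <<'E'
from pads import *
im,s=shot("wrist","w16"); print(s["eef_pos"])
plan([641.8,-42.8,34],0.08)
E
```

```text
[640.10329208 -41.96673492 101.64754336]
now [640.3 -42.1 102. ] t 23.575 delta tool mm [68.   1.4  0.8] rotvec [ 0.001  0.    -0.   ] deg 0.1
tool y yaw 0.081 x [ 0. -0. -1.] F [-0.7  1.3 -1.4] grip 53.01496028121668
```

View pics/w16.png

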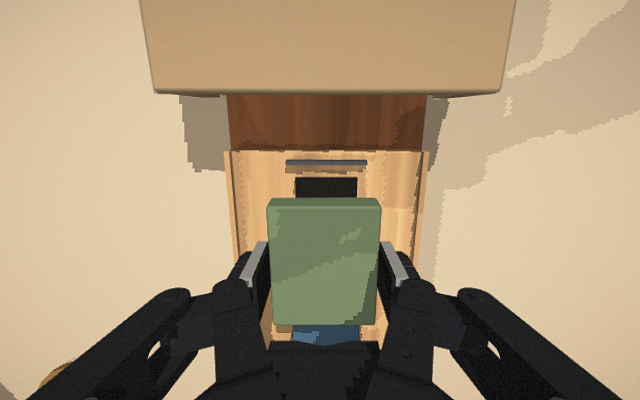

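>>> jog_arm(increments=[{"rx":0,"ry":0,"rz":0,"x":30,"y":1,"z":1,"hand":40},{"rx":0,"ry":0,"rz":0,"x":25,"y":0,"z":0,"hand":40},{"rx":0,"ry":0,"rz":0,"x":9,"y":0,"z":0,"hand":40},{"rx":0,"ry":0,"rz":0,"x":0,"y":0,"z":0,"hand":40},{"rx":0,"ry":0,"rz":0,"x":0,"y":0,"z":0,"hand":40}])

```text
time_s: 24.2
eef_pos: [642.3, -43.8, 38.9]
ee_rot: [0.52, 0.48, 0.519, -0.479]
force: [-0.1, 0.4, -1.2]
grip_width: 0.621
```

```bash
python3 - <<'E'
from pads import *
plan([641.8,-42.8,34],0.08)
E
```

```text
now [642.3 -43.8  38.9] t 24.2 delta tool mm [ 4.9 -0.5 -1. ] rotvec [ 0.     0.001 -0.002] deg 0.1
tool y yaw 0.08 x [ 0.002 -0.001 -1.   ] F [-0.1  0.4 -1.2] grip 53.037243180199745
```

Place, then rise and look at all three.

>>> jog_arm(increments=[{"rx":0,"ry":0,"rz":0,"x":3,"y":0,"z":-1,"hand":40},{"rx":0,"ry":0,"rz":0,"x":1.5,"y":0,"z":0,"hand":40},{"rx":0,"ry":0,"rz":0,"x":0,"y":0,"z":0,"hand":75},{"rx":0,"ry":0,"rz":0,"x":0,"y":0,"z":0,"hand":75},{"rx":0,"ry":0,"rz":0,"x":-10,"y":0,"z":0,"hand":75}])

```text
time_s: 24.82
eef_pos: [641.3, -42.7, 42.8]
ee_rot: [0.519, 0.479, 0.52, -0.48]
force: [0.4, 1.2, 0.6]
grip_width: 0.88
```

>>> jog_arm(increments=[{"rx":0,"ry":0,"rz":0,"x":-50,"y":0,"z":0,"hand":80},{"rx":0,"ry":0,"rz":0,"x":-50,"y":-10,"z":40,"hand":80},{"rx":0,"ry":0,"rz":0,"x":-50,"y":-20,"z":50,"hand":80},{"rx":0,"ry":0,"rz":0,"x":-40,"y":0,"z":50,"hand":80},{"rx":0,"ry":0,"rz":0,"x":0,"y":0,"z":0,"hand":80}])

```text
time_s: 25.45
eef_pos: [626.0, -177.8, 226.6]
ee_rot: [0.521, 0.481, 0.516, -0.48]
force: [-0.7, 0.6, -1.8]
grip_width: 0.941
```

```bash
python3 - <<'E'
from pads import *
im,s=shot("wrist","w17"); print(s["eef_pos"])
for k,v in tiles(im,"wrist",47,s).items(): print(k,v)
print([w2px("wrist",[[x,y,47]],s).round(1).tolist() for x,y in ((641.8,-42.8),(647.9,-120.5),(654.1,-198.3))])
E
```

```text
[ 626.03021602 -177.82062149  226.64936985]
blue [(648.6, -123.0, 52, 64, np.float64(-1.495), [347.1, 129.9])]
terra [(654.4, -197.2, 53, 67, np.float64(-1.495), [345.8, 196.8]), (265.1, -287.6, 66, 81, np.float64(-1.039), [18.6, 251.2]), (310.6, -271.9, 12, 52, np.float64(-1.039), [47.1, 237.3])]
green [(641.8, -42.7, 53, 66, np.float64(-1.495), [348.6, 45.6]), (555.1, -412.5, 39, 20, np.float64(0.499), [255.7, 347.2])]
[[[348.9, 47.0]], [[347.1, 128.5]], [[345.7, 198.7]]]
```

View pics/w17.png

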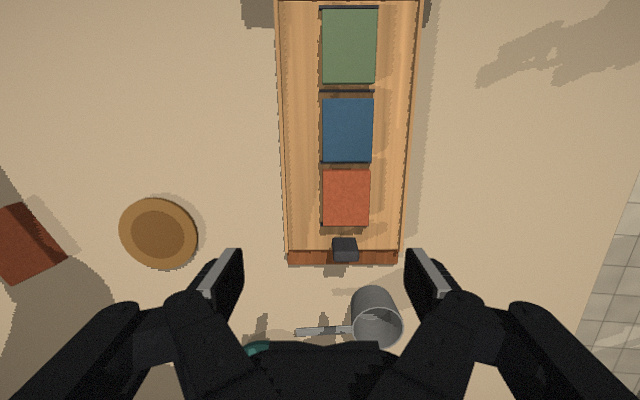

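```bash
python3 - <<'E'
import numpy as np,cv2
im=np.load("pics/w17.npy"); v=cv2.resize(im[0:270,265:440],None,fx=2.2,fy=2.2,interpolation=cv2.INTER_CUBIC)
cv2.imwrite("pics/w17c.png",v[:,:,::-1])
E
```

```text
(no output)
```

View pics/w17c.png

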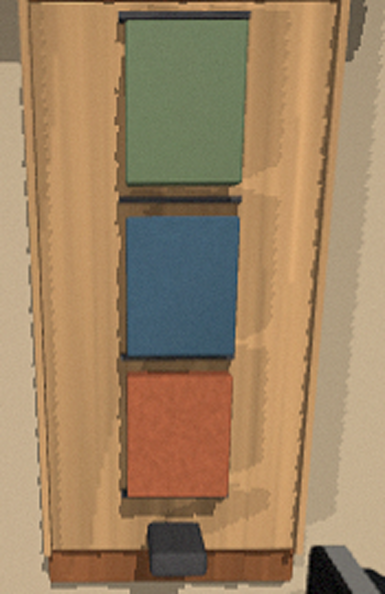

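>>> jog_arm(increments=[{"rx":-0.175,"ry":0,"rz":0,"x":-5,"y":0,"z":0,"hand":80},{"rx":-0.175,"ry":0,"rz":0,"x":-5,"y":0,"z":0,"hand":80},{"rx":-0.175,"ry":0,"rz":0,"x":-5,"y":0,"z":0,"hand":80},{"rx":-0.175,"ry":0,"rz":0,"x":0,"y":0,"z":0,"hand":80},{"rx":-0.175,"ry":0,"rz":0,"x":0,"y":0,"z":0,"hand":80}])

```text
time_s: 26.12
eef_pos: [625.3, -172.6, 236.7]
ee_rot: [0.674, 0.212, 0.675, -0.212]
force: [0.6, -0.7, 0.0]
grip_width: 0.936
```

>>> jog_arm(increments=[{"rx":-0.175,"ry":0,"rz":0,"x":0,"y":0,"z":0,"hand":80},{"rx":-0.175,"ry":0,"rz":0,"x":0,"y":0,"z":0,"hand":80},{"rx":-0.165,"ry":0,"rz":0,"x":0,"y":0,"z":0,"hand":80},{"rx":0,"ry":0,"rz":0,"x":0,"y":0,"z":0,"hand":80}])

```text
time_s: 26.62
eef_pos: [625.3, -173.0, 236.9]
ee_rot: [0.706, 0.036, 0.707, -0.035]
force: [0.2, 0.0, 0.2]
grip_width: 0.934
```

```bash
python3 - <<'E'
from pads import *
plan([380,305,240],np.pi/2-.1)
E
```

```text
now [ 625.3 -173.   236.9] t 26.625 delta tool mm [  -2.3  450.8 -292.2] rotvec [-0.001 -0.002 -0.001] deg 0.1
tool y yaw 1.47 x [-0.002  0.001 -1.   ] F [0.2 0.  0.2] grip 79.80461059180234
```

>>> jog_arm(increments=[{"rx":0,"ry":0,"rz":0,"x":0,"y":40,"z":-28,"hand":80},{"rx":0,"ry":0,"rz":0,"x":0,"y":45,"z":-30,"hand":80},{"rx":0,"ry":0,"rz":0,"x":0,"y":45,"z":-30,"hand":80},{"rx":0,"ry":0,"rz":0,"x":0,"y":45,"z":-30,"hand":80},{"rx":0,"ry":0,"rz":0,"x":0,"y":45,"z":-30,"hand":80}])

```text
time_s: 27.25
eef_pos: [498.8, 61.5, 237.4]
ee_rot: [0.706, 0.037, 0.706, -0.037]
force: [0.6, 1.1, -0.9]
grip_width: 0.939
```

>>> jog_arm(increments=[{"rx":0,"ry":0,"rz":0,"x":0,"y":45,"z":-30,"hand":80},{"rx":0,"ry":0,"rz":0,"x":0,"y":45,"z":-30,"hand":80},{"rx":0,"ry":0,"rz":0,"x":0,"y":45,"z":-30,"hand":80},{"rx":0,"ry":0,"rz":0,"x":0,"y":45,"z":-30,"hand":80},{"rx":0,"ry":0,"rz":0,"x":0,"y":45,"z":-25,"hand":80}])

```text
time_s: 27.88
eef_pos: [376.9, 299.6, 237.6]
ee_rot: [0.706, 0.037, 0.706, -0.037]
force: [0.5, 0.3, 0.6]
grip_width: 0.937
```

>>> jog_arm(increments=[{"rx":0,"ry":0,"rz":0,"x":0,"y":0,"z":0,"hand":80},{"rx":0,"ry":0,"rz":0,"x":0,"y":0,"z":0,"hand":80}])

```text
time_s: 28.12
eef_pos: [378.5, 297.7, 237.5]
ee_rot: [0.706, 0.036, 0.706, -0.036]
force: [0.1, -0.1, -0.0]
grip_width: 0.934
```

```bash
python3 - <<'E'
from pads import *
im,s=shot("wrist","w18"); print(s["eef_pos"])
plan([398,305,150],np.pi/2-.1)
E
```

```text
[378.45760914 297.71402466 237.4546007 ]
now [378.8 297.3 237.6] t 28.175 delta tool mm [87.6  9.7 18.3] rotvec [-0.003 -0.     0.   ] deg 0.2
tool y yaw 1.468 x [-0. -0. -1.] F [0.1 0.1 0.3] grip 79.95608128265576
```

View pics/w18.png

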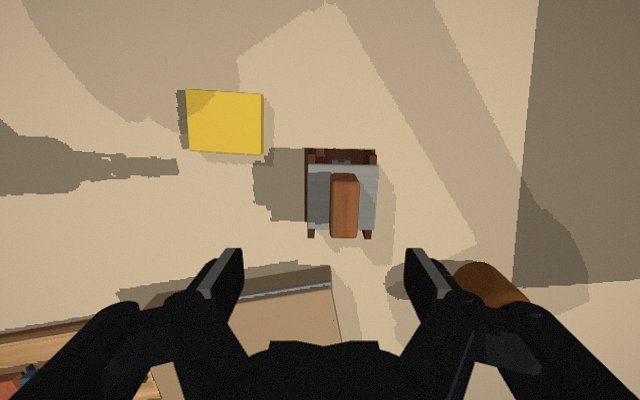

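```bash
python3 - <<'E'
import numpy as np,cv2
im=np.load("pics/w18.npy"); v=cv2.resize(im[140:250,290:400],None,fx=5,fy=5,interpolation=cv2.INTER_CUBIC)
cv2.imwrite("pics/w18c.png",v[:,:,::-1])
E
```

```text
(no output)
```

View pics/w18c.png

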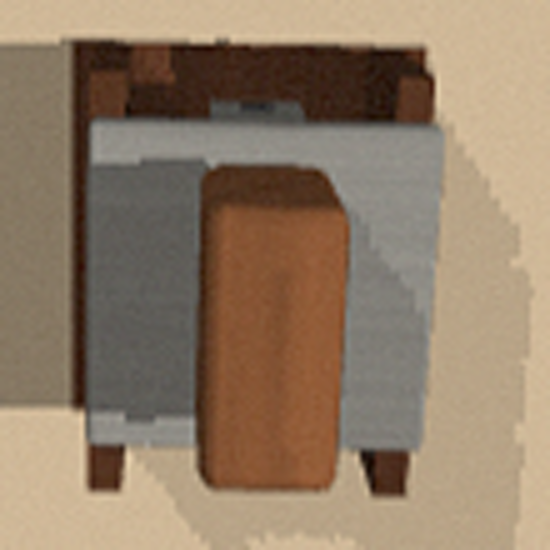

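```bash
python3 - <<'E'
from pads import *
s=sense()
def q(c,z):
    W=px2w("wrist",[(290+x/5,140+y/5) for x,y in c],z,s)[:,:2]; m=W.mean(0)
    a=(W[3]-W[0]+W[2]-W[1]); print(z,W.round(1).tolist(),"c",m.round(1),"xyaw",np.arctan2(a[1],a[0]).round(3), "perp",np.arctan2(*(W[1]-W[0]+W[2]-W[3])[::-1]).round(3), np.linalg.norm(a)/2, np.linalg.norm(W[1]-W[0]))
q([(203,206),(347,211),(335,490),(208,488)],108)
q([(90,122),(443,125),(422,452),(88,442)],64)
q([(90,72),(435,77),(408,495),(88,490)],56)
E
```

```text
108 [[370.4, 306.3], [374.2, 333.4], [431.5, 327.1], [428.4, 301.8]] c [401.1 317.1] xyaw -0.094 perp 1.441 57.87675620882865 27.36950087911306
64 [[359.8, 283.8], [368.3, 359.8], [444.3, 351.3], [433.8, 274.6]] c [401.5 317.4] xyaw -0.118 perp 1.447 75.5301118450265 76.48378708171813
56 [[350.1, 284.6], [359.0, 360.0], [458.5, 348.5], [449.3, 272.4]] c [404.3 316.3] xyaw -0.119 perp 1.452 100.04481971262234 75.907970870976
```

```bash
python3 - <<'E'
from pads import *
plan([401.3,317.2,130],np.pi/2-.118)
E
```

```text
now [378.8 297.3 237.6] t 28.175 delta tool mm [107.6  22.1  20.3] rotvec [ 0.015 -0.     0.   ] deg 0.9
tool y yaw 1.468 x [-0. -0. -1.] F [0.1 0.1 0.3] grip 79.95608128265576
```

>>> jog_arm(increments=[{"rx":0.015,"ry":0,"rz":0,"x":20,"y":22,"z":20,"hand":60},{"rx":0,"ry":0,"rz":0,"x":50,"y":0,"z":0,"hand":60},{"rx":0,"ry":0,"rz":0,"x":37,"y":0,"z":0,"hand":60},{"rx":0,"ry":0,"rz":0,"x":0,"y":0,"z":0,"hand":60},{"rx":0,"ry":0,"rz":0,"x":0,"y":0,"z":0,"hand":60}])

```text
time_s: 28.8
eef_pos: [401.9, 317.6, 132.4]
ee_rot: [0.707, 0.042, 0.705, -0.041]
force: [0.2, -0.6, 0.0]
grip_width: 0.7
```

```bash
python3 - <<'E'
from pads import *
im,s=shot("wrist","w19")
plan([401.3,317.2,70],np.pi/2-.118)
E
```

```text
now [401.9 317.8 132.6] t 28.85 delta tool mm [62.6 -0.8 -0.7] rotvec [ 0.001  0.003 -0.002] deg 0.2
tool y yaw 1.454 x [ 0.003  0.001 -1.   ] F [-0.4 -0.   0.2] grip 60.20612156441411
```

View pics/w19.png

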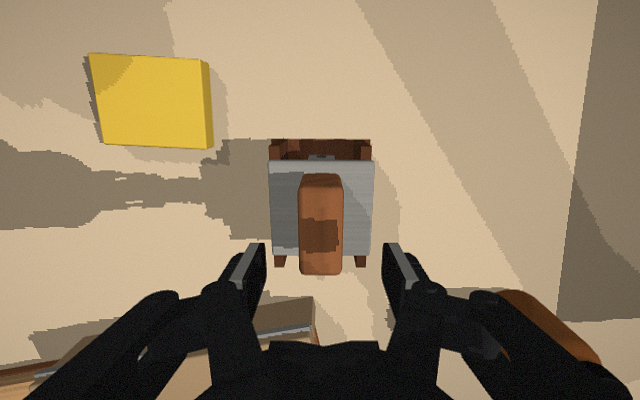

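>>> jog_arm(increments=[{"rx":0,"ry":0,"rz":0,"x":30,"y":-1,"z":-1,"hand":60},{"rx":0,"ry":0,"rz":0,"x":25,"y":0,"z":0,"hand":60},{"rx":0,"ry":0,"rz":0,"x":8,"y":0,"z":0,"hand":60},{"rx":0,"ry":0,"rz":0,"x":0,"y":0,"z":0,"hand":60}])

```text
time_s: 29.35
eef_pos: [400.3, 317.1, 68.7]
ee_rot: [0.706, 0.041, 0.706, -0.041]
force: [0.3, -0.1, 0.2]
grip_width: 0.703
```

>>> jog_arm(increments=[{"rx":0,"ry":0,"rz":0,"x":0,"y":0,"z":0,"hand":15},{"rx":0,"ry":0,"rz":0,"x":0,"y":0,"z":0,"hand":15},{"rx":0,"ry":0,"rz":0,"x":0,"y":0,"z":0,"hand":15},{"rx":0,"ry":0,"rz":0,"x":0,"y":0,"z":0,"hand":15}], force=90)

```text
time_s: 29.85
eef_pos: [400.3, 317.0, 68.9]
ee_rot: [0.707, 0.041, 0.705, -0.041]
force: [-0.7, -2.3, 6.3]
grip_width: 0.319
```

```bash
python3 - <<'E'
from pads import *
plan([401.3,317.2,70],np.pi/2-.118)
E
```

```text
now [400.3 317.   68.9] t 29.85 delta tool mm [-1.   0.3  1. ] rotvec [ 0.002  0.002 -0.001] deg 0.2
tool y yaw 1.455 x [ 0.002  0.001 -1.   ] F [-0.7 -2.3  6.3] grip 27.22515205360409
```

>>> jog_arm(increments=[{"rx":0,"ry":0,"rz":0,"x":-15,"y":0,"z":0,"hand":15},{"rx":0,"ry":0,"rz":0,"x":-30,"y":0,"z":0,"hand":15},{"rx":0,"ry":0,"rz":0,"x":-40,"y":0,"z":0,"hand":15},{"rx":-0.1,"ry":0,"rz":0,"x":-30,"y":0,"z":0,"hand":15},{"rx":-0.096,"ry":0,"rz":0,"x":0,"y":0,"z":0,"hand":15}])

```text
time_s: 30.48
eef_pos: [400.4, 317.3, 185.7]
ee_rot: [0.708, -0.029, 0.705, 0.03]
force: [-0.3, 1.5, -6.0]
grip_width: 0.312
```

```bash
python3 - <<'E'
from pads import *
im,s=shot("wrist","w20")
plan([641.8,-42.8,175],np.pi/2+.08)
E
```

```text
now [399.8 317.  184.4] t 30.525 delta tool mm [   9.5 -379.5  209.7] rotvec [ 0.007  0.002 -0.001] deg 0.4
tool y yaw 1.658 x [ 0.002  0.001 -1.   ] F [-0.2  0.  -4.7] grip 26.833447413967466
```

View pics/w20.png

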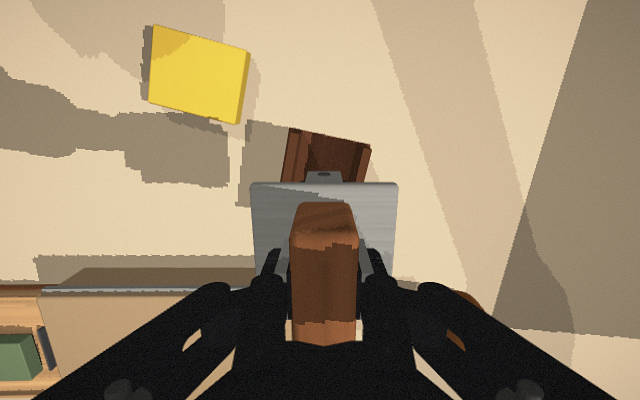

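>>> jog_arm(increments=[{"rx":0,"ry":0,"rz":0,"x":0,"y":-30,"z":17,"hand":15},{"rx":0,"ry":0,"rz":0,"x":0,"y":-42,"z":23,"hand":15},{"rx":0,"ry":0,"rz":0,"x":0,"y":-42,"z":23,"hand":15},{"rx":0,"ry":0,"rz":0,"x":0,"y":-42,"z":23,"hand":15},{"rx":0,"ry":0,"rz":0,"x":0,"y":-42,"z":23,"hand":15}])

```text
time_s: 31.15
eef_pos: [524.6, 126.9, 182.9]
ee_rot: [0.706, -0.028, 0.707, 0.028]
force: [0.9, 0.4, -4.4]
grip_width: 0.317
```

>>> jog_arm(increments=[{"rx":0,"ry":0,"rz":0,"x":0,"y":-42,"z":23,"hand":15},{"rx":0,"ry":0,"rz":0,"x":0,"y":-42,"z":23,"hand":15},{"rx":0,"ry":0,"rz":0,"x":0,"y":-42,"z":23,"hand":15},{"rx":0,"ry":0,"rz":0,"x":0,"y":-30,"z":17,"hand":15},{"rx":0,"ry":0,"rz":0,"x":0,"y":0,"z":0,"hand":15}])

```text
time_s: 31.78
eef_pos: [622.8, -22.3, 182.1]
ee_rot: [0.706, -0.027, 0.707, 0.027]
force: [0.2, 1.0, -4.8]
grip_width: 0.316
```

```bash
python3 - <<'E'
from pads import *
im,s=shot("wrist","w21")
plan([641.8,-42.8,125],np.pi/2+.08)
for k,v in tiles(im,"wrist",47,s).items(): print(k,v)
E
```

```text
now [622.2 -20.8 182.3] t 31.825 delta tool mm [ 57.2 -23.5  17.9] rotvec [-0.002 -0.002 -0.001] deg 0.2
tool y yaw 1.649 x [-0.002  0.001 -1.   ] F [ 0.3  0.2 -4.3] grip 27.057972949435023
blue [(646.5, -123.6, 54, 62, np.float64(-1.494), [208.9, 209.6]), (623.9, -104.4, 29, 21, np.float64(1.188), [237.0, 183.4])]
terra [(652.0, -195.1, 56, 72, np.float64(-1.498), [143.1, 204.6])]
green [(615.9, -58.1, 5, 38, np.float64(-1.494), [285.7, 179.5])]
```

View pics/w21.png

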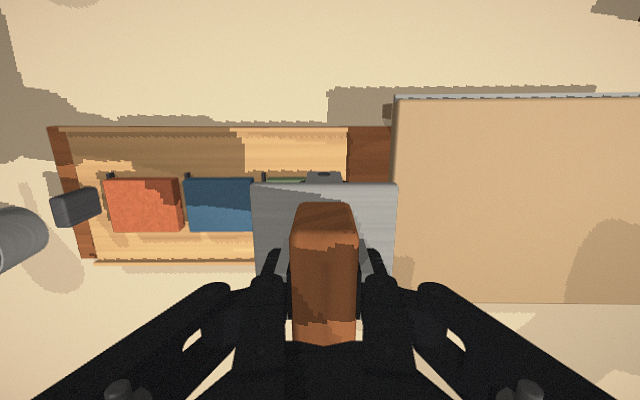

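>>> jog_arm(increments=[{"rx":0,"ry":0,"rz":0,"x":0,"y":-24,"z":18,"hand":15},{"rx":0,"ry":0,"rz":0,"x":30,"y":0,"z":0,"hand":15},{"rx":0,"ry":0,"rz":0,"x":27,"y":0,"z":0,"hand":15},{"rx":0,"ry":0,"rz":0,"x":0,"y":0,"z":0,"hand":15},{"rx":0,"ry":0,"rz":0,"x":0,"y":0,"z":0,"hand":15}])

```text
time_s: 32.45
eef_pos: [642.7, -42.3, 127.3]
ee_rot: [0.707, -0.029, 0.706, 0.028]
force: [1.1, 0.5, -5.0]
grip_width: 0.315
```

```bash
python3 - <<'E'
from pads import *
plan([641.8,-42.8,112],np.pi/2+.08)
E
```

```text
now [642.7 -42.3 127.3] t 32.45 delta tool mm [15.3 -0.4 -1. ] rotvec [0.001 0.002 0.   ] deg 0.1
tool y yaw 1.651 x [ 0.002 -0.    -1.   ] F [ 1.1  0.5 -5. ] grip 26.880431195187416
```

>>> jog_arm(increments=[{"rx":0,"ry":0,"rz":0,"x":8,"y":0,"z":-1,"hand":15},{"rx":0,"ry":0,"rz":0,"x":4,"y":0,"z":0,"hand":15},{"rx":0,"ry":0,"rz":0,"x":2,"y":0,"z":0,"hand":15},{"rx":0,"ry":0,"rz":0,"x":1,"y":0,"z":0,"hand":15}])

```text
time_s: 32.95
eef_pos: [641.4, -42.9, 110.8]
ee_rot: [0.707, -0.028, 0.707, 0.028]
force: [-0.5, 0.3, -4.8]
grip_width: 0.32
```

>>> jog_arm(increments=[{"rx":0,"ry":0,"rz":0,"x":1,"y":0,"z":0,"hand":15},{"rx":0,"ry":0,"rz":0,"x":1,"y":0,"z":0,"hand":15},{"rx":0,"ry":0,"rz":0,"x":0,"y":0,"z":0,"hand":15}])

```text
time_s: 33.33
eef_pos: [641.6, -43.0, 109.6]
ee_rot: [0.707, -0.029, 0.706, 0.028]
force: [-2.5, -0.7, 3.1]
grip_width: 0.317
```

>>> jog_arm(increments=[{"rx":0,"ry":0,"rz":0,"x":1,"y":0,"z":0,"hand":15},{"rx":0,"ry":0,"rz":0,"x":1,"y":0,"z":0,"hand":15},{"rx":0,"ry":0,"rz":0,"x":0,"y":0,"z":0,"hand":15}])

```text
time_s: 33.7
eef_pos: [641.5, -43.0, 106.9]
ee_rot: [0.707, -0.028, 0.706, 0.028]
force: [-1.4, -0.5, 2.9]
grip_width: 0.316
```

>>> jog_arm(increments=[{"rx":0,"ry":0,"rz":0,"x":1,"y":0,"z":0,"hand":15},{"rx":0,"ry":0,"rz":0,"x":1,"y":0,"z":0,"hand":15},{"rx":0,"ry":0,"rz":0,"x":0,"y":0,"z":0,"hand":15}])

```text
time_s: 34.08
eef_pos: [641.5, -42.9, 104.9]
ee_rot: [0.707, -0.028, 0.706, 0.028]
force: [-1.8, 0.1, 3.0]
grip_width: 0.318
```

>>> jog_arm(increments=[{"rx":0,"ry":0,"rz":0,"x":1,"y":0,"z":0,"hand":15},{"rx":0,"ry":0,"rz":0,"x":1,"y":0,"z":0,"hand":15},{"rx":0,"ry":0,"rz":0,"x":0,"y":0,"z":0,"hand":15}])

```text
time_s: 34.45
eef_pos: [641.7, -43.0, 104.7]
ee_rot: [0.707, -0.029, 0.706, 0.028]
force: [-5.0, -0.2, 16.3]
grip_width: 0.32
```

>>> jog_arm(increments=[{"rx":0,"ry":0,"rz":0,"x":0.3,"y":-4,"z":0,"hand":15},{"rx":0,"ry":0,"rz":0,"x":0,"y":-4,"z":0,"hand":15},{"rx":0,"ry":0,"rz":0,"x":0,"y":-4,"z":0,"hand":15},{"rx":0,"ry":0,"rz":0,"x":0,"y":-4,"z":0,"hand":15},{"rx":0,"ry":0,"rz":0,"x":0,"y":-4,"z":0,"hand":15}])

```text
time_s: 35.08
eef_pos: [643.4, -63.1, 104.6]
ee_rot: [0.707, -0.029, 0.706, 0.028]
force: [-4.9, -0.1, 16.9]
grip_width: 0.317
```

>>> jog_arm(increments=[{"rx":0,"ry":0,"rz":0,"x":0,"y":4,"z":0,"hand":15},{"rx":0,"ry":0,"rz":0,"x":0,"y":8,"z":0,"hand":15},{"rx":0,"ry":0,"rz":0,"x":0,"y":8,"z":0,"hand":15},{"rx":0,"ry":0,"rz":0,"x":0,"y":8,"z":0,"hand":15},{"rx":0,"ry":0,"rz":0,"x":0,"y":8,"z":0,"hand":15}])

```text
time_s: 35.7
eef_pos: [640.5, -27.2, 104.6]
ee_rot: [0.707, -0.029, 0.706, 0.028]
force: [-4.8, -1.9, 16.5]
grip_width: 0.32
```

>>> jog_arm(increments=[{"rx":0,"ry":0,"rz":0,"x":0,"y":4,"z":0,"hand":15},{"rx":0,"ry":0,"rz":0,"x":0,"y":-5,"z":0,"hand":15},{"rx":0,"ry":0,"rz":0,"x":0,"y":-7,"z":0,"hand":15},{"rx":0,"ry":0,"rz":0,"x":0,"y":-8,"z":0,"hand":15},{"rx":0,"ry":0,"rz":0,"x":0,"y":0,"z":0,"hand":15}])

```text
time_s: 36.33
eef_pos: [641.9, -43.8, 104.7]
ee_rot: [0.707, -0.029, 0.706, 0.028]
force: [-5.6, -1.4, 17.1]
grip_width: 0.316
```

>>> jog_arm(increments=[{"rx":0,"ry":0,"rz":0,"x":-12,"y":0,"z":0,"hand":15},{"rx":0,"ry":0,"rz":0,"x":-5,"y":-38,"z":0,"hand":15},{"rx":0,"ry":0,"rz":0,"x":0,"y":-40,"z":0,"hand":15},{"rx":0,"ry":0,"rz":0,"x":6,"y":0,"z":0,"hand":15},{"rx":0,"ry":0,"rz":0,"x":2,"y":0,"z":0,"hand":15}])

```text
time_s: 36.95
eef_pos: [647.0, -120.0, 110.0]
ee_rot: [0.706, -0.028, 0.707, 0.029]
force: [0.2, 0.1, -3.9]
grip_width: 0.316
```

```bash
python3 - <<'E'
from pads import *
im,s=shot("wrist","w22")
plan([647.9,-121.8,104.5],np.pi/2+.08)
E
```

```text
now [ 647.1 -119.6  110.2] t 37.0 delta tool mm [ 5.7 -2.2  0.6] rotvec [ 0.001 -0.002 -0.001] deg 0.1
tool y yaw 1.652 x [-0.002  0.001 -1.   ] F [ 0.2  0.1 -5.1] grip 26.911277906727914
```

View pics/w22.png

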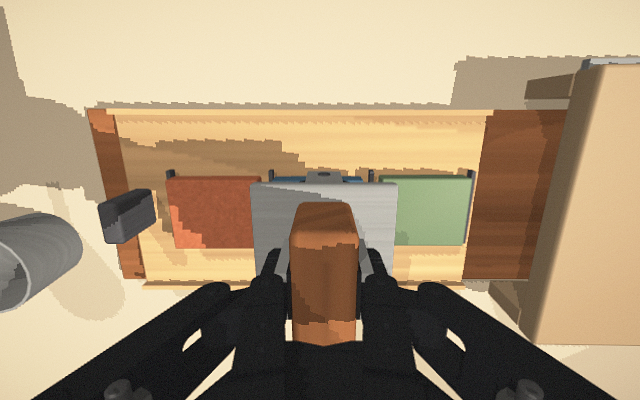

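Green is down between its ribs; now blue, pressed at its centre.

>>> jog_arm(increments=[{"rx":0,"ry":0,"rz":0,"x":0,"y":-2,"z":0.5,"hand":15},{"rx":0,"ry":0,"rz":0,"x":1,"y":0,"z":0,"hand":15},{"rx":0,"ry":0,"rz":0,"x":1,"y":0,"z":0,"hand":15},{"rx":0,"ry":0,"rz":0,"x":1,"y":0,"z":0,"hand":15},{"rx":0,"ry":0,"rz":0,"x":1,"y":0,"z":0,"hand":15}])

```text
time_s: 37.62
eef_pos: [648.5, -122.8, 108.4]
ee_rot: [0.707, -0.029, 0.706, 0.028]
force: [-2.6, -0.1, 4.0]
grip_width: 0.316
```

>>> jog_arm(increments=[{"rx":0,"ry":0,"rz":0,"x":1,"y":0,"z":0,"hand":15},{"rx":0,"ry":0,"rz":0,"x":1,"y":0,"z":0,"hand":15},{"rx":0,"ry":0,"rz":0,"x":1,"y":0,"z":0,"hand":15},{"rx":0,"ry":0,"rz":0,"x":0,"y":0,"z":0,"hand":15}])

```text
time_s: 38.12
eef_pos: [648.5, -122.7, 104.8]
ee_rot: [0.707, -0.028, 0.706, 0.028]
force: [-1.5, -1.1, 7.0]
grip_width: 0.319
```

>>> jog_arm(increments=[{"rx":0,"ry":0,"rz":0,"x":1,"y":0,"z":0,"hand":15},{"rx":0,"ry":0,"rz":0,"x":0.5,"y":0,"z":0,"hand":15},{"rx":0,"ry":0,"rz":0,"x":0,"y":0,"z":0,"hand":15}])

```text
time_s: 38.5
eef_pos: [648.7, -122.9, 104.7]
ee_rot: [0.707, -0.029, 0.706, 0.028]
force: [-4.3, 1.0, 15.4]
grip_width: 0.316
```

>>> jog_arm(increments=[{"rx":0,"ry":0,"rz":0,"x":0,"y":4,"z":0,"hand":15},{"rx":0,"ry":0,"rz":0,"x":0,"y":5,"z":0,"hand":15},{"rx":0,"ry":0,"rz":0,"x":0,"y":5,"z":0,"hand":15},{"rx":0,"ry":0,"rz":0,"x":0,"y":5,"z":0,"hand":15},{"rx":0,"ry":0,"rz":0,"x":0,"y":0,"z":0,"hand":15}])

```text
time_s: 39.12
eef_pos: [647.1, -103.6, 104.7]
ee_rot: [0.707, -0.029, 0.706, 0.028]
force: [-3.9, -0.1, 15.0]
grip_width: 0.318
```

>>> jog_arm(increments=[{"rx":0,"ry":0,"rz":0,"x":0,"y":-7,"z":0,"hand":15},{"rx":0,"ry":0,"rz":0,"x":0,"y":-8,"z":0,"hand":15},{"rx":0,"ry":0,"rz":0,"x":0,"y":-8,"z":0,"hand":15},{"rx":0,"ry":0,"rz":0,"x":0,"y":-8,"z":0,"hand":15},{"rx":0,"ry":0,"rz":0,"x":0,"y":-7,"z":0,"hand":15}])

```text
time_s: 39.75
eef_pos: [650.2, -142.1, 104.7]
ee_rot: [0.707, -0.029, 0.706, 0.028]
force: [-3.8, -0.5, 13.4]
grip_width: 0.318
```

>>> jog_arm(increments=[{"rx":0,"ry":0,"rz":0,"x":0,"y":6,"z":0,"hand":15},{"rx":0,"ry":0,"rz":0,"x":0,"y":7,"z":0,"hand":15},{"rx":0,"ry":0,"rz":0,"x":0,"y":6,"z":0,"hand":15},{"rx":0,"ry":0,"rz":0,"x":0,"y":0,"z":0,"hand":15}])

```text
time_s: 40.25
eef_pos: [648.7, -122.5, 104.7]
ee_rot: [0.707, -0.029, 0.706, 0.028]
force: [-4.1, 1.8, 12.9]
grip_width: 0.314
```

Blue bedded level at 104.7. Now terracotta.

>>> jog_arm(increments=[{"rx":0,"ry":0,"rz":0,"x":-12,"y":0,"z":0,"hand":15},{"rx":0,"ry":0,"rz":0,"x":-5,"y":-38,"z":0,"hand":15},{"rx":0,"ry":0,"rz":0,"x":0,"y":-37,"z":0,"hand":15},{"rx":0,"ry":0,"rz":0,"x":6,"y":0,"z":0,"hand":15},{"rx":0,"ry":0,"rz":0,"x":2,"y":0,"z":0,"hand":15}])

```text
time_s: 40.88
eef_pos: [653.7, -196.6, 110.5]
ee_rot: [0.706, -0.028, 0.707, 0.029]
force: [0.6, -0.2, -4.2]
grip_width: 0.322
```

```bash
python3 - <<'E'
from pads import *
im,s=shot("wrist","w23")
plan([654,-197.8,104.5],np.pi/2+.08)
E
```

```text
now [ 653.9 -196.3  110.7] t 40.925 delta tool mm [ 6.2 -1.6  0. ] rotvec [ 0.001 -0.002 -0.002] deg 0.1
tool y yaw 1.652 x [-0.002  0.001 -1.   ] F [-0.1 -0.2 -4.8] grip 27.123377509709933
```

View pics/w23.png

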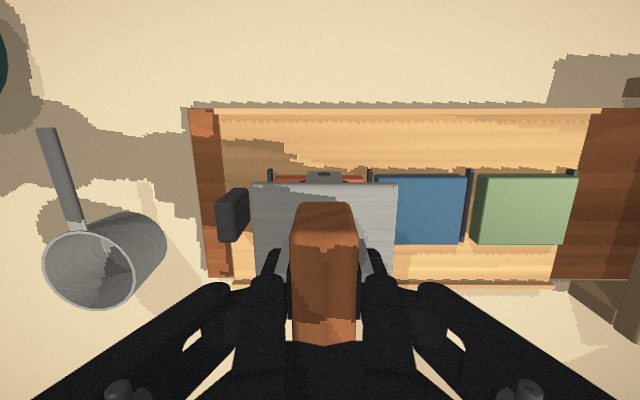

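>>> jog_arm(increments=[{"rx":0,"ry":0,"rz":0,"x":1,"y":-1,"z":0,"hand":15},{"rx":0,"ry":0,"rz":0,"x":1,"y":0,"z":0,"hand":15},{"rx":0,"ry":0,"rz":0,"x":1,"y":0,"z":0,"hand":15},{"rx":0,"ry":0,"rz":0,"x":1,"y":0,"z":0,"hand":15},{"rx":0,"ry":0,"rz":0,"x":1,"y":0,"z":0,"hand":15}])

```text
time_s: 41.55
eef_pos: [654.6, -198.6, 108.0]
ee_rot: [0.707, -0.029, 0.706, 0.028]
force: [-3.0, -0.0, 4.0]
grip_width: 0.313
```

>>> jog_arm(increments=[{"rx":0,"ry":0,"rz":0,"x":1,"y":0,"z":0,"hand":15},{"rx":0,"ry":0,"rz":0,"x":1,"y":0,"z":0,"hand":15},{"rx":0,"ry":0,"rz":0,"x":1,"y":0,"z":0,"hand":15},{"rx":0,"ry":0,"rz":0,"x":0,"y":0,"z":0,"hand":15}])

```text
time_s: 42.05
eef_pos: [654.6, -198.6, 104.8]
ee_rot: [0.707, -0.029, 0.706, 0.028]
force: [-2.2, 0.1, 7.7]
grip_width: 0.319
```

>>> jog_arm(increments=[{"rx":0,"ry":0,"rz":0,"x":1,"y":0,"z":0,"hand":15},{"rx":0,"ry":0,"rz":0,"x":0.5,"y":0,"z":0,"hand":15},{"rx":0,"ry":0,"rz":0,"x":0,"y":0,"z":0,"hand":15}])

```text
time_s: 42.42
eef_pos: [654.8, -198.9, 104.7]
ee_rot: [0.707, -0.029, 0.706, 0.028]
force: [-4.4, 0.6, 15.5]
grip_width: 0.319
```

>>> jog_arm(increments=[{"rx":0,"ry":0,"rz":0,"x":0,"y":4,"z":0,"hand":15},{"rx":0,"ry":0,"rz":0,"x":0,"y":5,"z":0,"hand":15},{"rx":0,"ry":0,"rz":0,"x":0,"y":5,"z":0,"hand":15},{"rx":0,"ry":0,"rz":0,"x":0,"y":5,"z":0,"hand":15},{"rx":0,"ry":0,"rz":0,"x":0,"y":0,"z":0,"hand":15}])

```text
time_s: 43.05
eef_pos: [653.3, -179.6, 104.7]
ee_rot: [0.707, -0.029, 0.706, 0.028]
force: [-3.8, 0.2, 14.9]
grip_width: 0.317
```

>>> jog_arm(increments=[{"rx":0,"ry":0,"rz":0,"x":0,"y":-7,"z":0,"hand":15},{"rx":0,"ry":0,"rz":0,"x":0,"y":-8,"z":0,"hand":15},{"rx":0,"ry":0,"rz":0,"x":0,"y":-8,"z":0,"hand":15},{"rx":0,"ry":0,"rz":0,"x":0,"y":-8,"z":0,"hand":15},{"rx":0,"ry":0,"rz":0,"x":0,"y":-7,"z":0,"hand":15}])

```text
time_s: 43.68
eef_pos: [656.3, -218.0, 104.7]
ee_rot: [0.707, -0.029, 0.706, 0.028]
force: [-3.7, 0.5, 15.0]
grip_width: 0.321
```

>>> jog_arm(increments=[{"rx":0,"ry":0,"rz":0,"x":0,"y":6,"z":0,"hand":15},{"rx":0,"ry":0,"rz":0,"x":0,"y":7,"z":0,"hand":15},{"rx":0,"ry":0,"rz":0,"x":0,"y":6,"z":0,"hand":15},{"rx":0,"ry":0,"rz":0,"x":0,"y":0,"z":0,"hand":15}])

```text
time_s: 44.18
eef_pos: [654.8, -198.5, 104.7]
ee_rot: [0.707, -0.029, 0.706, 0.028]
force: [-4.9, -0.1, 15.3]
grip_width: 0.323
```

>>> jog_arm(increments=[{"rx":0,"ry":0,"rz":0,"x":-20,"y":0,"z":0,"hand":15},{"rx":0,"ry":0,"rz":0,"x":-35,"y":0,"z":0,"hand":15},{"rx":0,"ry":0,"rz":0,"x":-25,"y":30,"z":-12,"hand":15},{"rx":0,"ry":0,"rz":0,"x":0,"y":45,"z":-20,"hand":15},{"rx":0,"ry":0,"rz":0,"x":0,"y":45,"z":-20,"hand":15}])

```text
time_s: 44.8
eef_pos: [591.6, -81.4, 181.0]
ee_rot: [0.706, -0.028, 0.707, 0.029]
force: [1.2, 0.3, -4.8]
grip_width: 0.312
```

```bash
python3 - <<'E'
from pads import *
im,s=shot("wrist","w24")
plan([400.3,317,185],np.pi/2+.08)
E
```

```text
now [589.  -76.  180.9] t 44.85 delta tool mm [  -1.3  407.4 -155.3] rotvec [ 0.003 -0.005 -0.005] deg 0.4
tool y yaw 1.654 x [-0.005  0.004 -1.   ] F [ 3.3  6.2 -4.5] grip 26.59243283770268
```

View pics/w24.png

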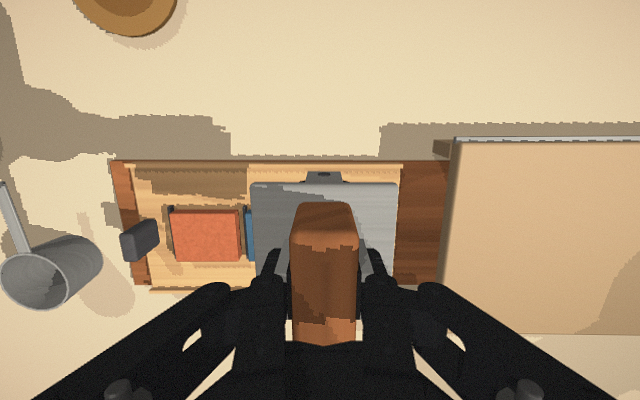

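>>> jog_arm(increments=[{"rx":0,"ry":0,"rz":0,"x":0,"y":45,"z":-17,"hand":15},{"rx":0,"ry":0,"rz":0,"x":0,"y":45,"z":-17,"hand":15},{"rx":0,"ry":0,"rz":0,"x":0,"y":45,"z":-17,"hand":15},{"rx":0,"ry":0,"rz":0,"x":0,"y":45,"z":-17,"hand":15},{"rx":0,"ry":0,"rz":0,"x":0,"y":45,"z":-17,"hand":15}])

```text
time_s: 45.48
eef_pos: [488.8, 136.0, 181.4]
ee_rot: [0.706, -0.028, 0.707, 0.028]
force: [0.8, 1.0, -4.7]
grip_width: 0.316
```

>>> jog_arm(increments=[{"rx":0,"ry":0,"rz":0,"x":0,"y":45,"z":-17,"hand":15},{"rx":0,"ry":0,"rz":0,"x":0,"y":45,"z":-17,"hand":15},{"rx":0,"ry":0,"rz":0,"x":0,"y":45,"z":-17,"hand":15},{"rx":0.1,"ry":0,"rz":0,"x":0,"y":30,"z":-12,"hand":15},{"rx":0.099,"ry":0,"rz":0,"x":0,"y":0,"z":0,"hand":15}])

```text
time_s: 46.1
eef_pos: [412.4, 295.6, 181.3]
ee_rot: [0.705, 0.042, 0.707, -0.042]
force: [0.0, -0.3, -3.1]
grip_width: 0.314
```

```bash
python3 - <<'E'
from pads import *
plan([400.3,317,120],1.455)
E
```

```text
now [412.4 295.6 181.3] t 46.1 delta tool mm [ 61.3  19.8 -14.4] rotvec [-0.003 -0.002  0.001] deg 0.2
tool y yaw 1.452 x [-0.002 -0.    -1.   ] F [ 0.  -0.3 -3.1] grip 26.83008490748475
```

>>> jog_arm(increments=[{"rx":0,"ry":0,"rz":0,"x":0,"y":20,"z":-14,"hand":15},{"rx":0,"ry":0,"rz":0,"x":30,"y":0,"z":0,"hand":15},{"rx":0,"ry":0,"rz":0,"x":20,"y":0,"z":0,"hand":15},{"rx":0,"ry":0,"rz":0,"x":0,"y":0,"z":0,"hand":15},{"rx":0,"ry":0,"rz":0,"x":0,"y":0,"z":0,"hand":15}])

```text
time_s: 46.72
eef_pos: [402.8, 315.6, 132.9]
ee_rot: [0.706, 0.042, 0.706, -0.042]
force: [0.1, -0.1, -4.4]
grip_width: 0.319
```

```bash
python3 - <<'E'
from pads import *
im,s=shot("wrist","w25")
plan([400.3,317,69],1.455)
E
```

```text
now [403.  315.7 133.2] t 46.775 delta tool mm [64.2  1.  -2.9] rotvec [-0.003  0.001 -0.001] deg 0.2
tool y yaw 1.452 x [ 0.001  0.001 -1.   ] F [ 0.5 -0.5 -3.4] grip 26.996130014235135
```

View pics/w25.png

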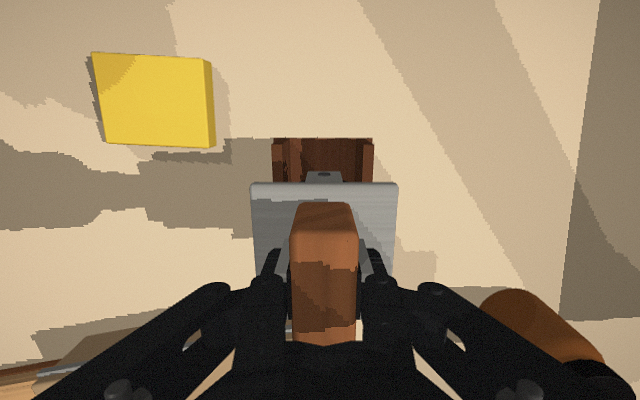

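>>> jog_arm(increments=[{"rx":0,"ry":0,"rz":0,"x":15,"y":1,"z":-1,"hand":15},{"rx":0,"ry":0,"rz":0,"x":20,"y":0,"z":0,"hand":15},{"rx":0,"ry":0,"rz":0,"x":20,"y":0,"z":0,"hand":15},{"rx":0,"ry":0,"rz":0,"x":4,"y":0,"z":0,"hand":15},{"rx":0,"ry":0,"rz":0,"x":0,"y":0,"z":0,"hand":15}])

```text
time_s: 47.4
eef_pos: [401.8, 316.7, 73.6]
ee_rot: [0.706, 0.042, 0.706, -0.042]
force: [0.2, 0.1, -4.7]
grip_width: 0.314
```

>>> jog_arm(increments=[{"rx":0,"ry":0,"rz":0,"x":1,"y":0,"z":0,"hand":15},{"rx":0,"ry":0,"rz":0,"x":1,"y":0,"z":0,"hand":15},{"rx":0,"ry":0,"rz":0,"x":0,"y":0,"z":0,"hand":15}])

```text
time_s: 47.78
eef_pos: [401.8, 316.6, 71.7]
ee_rot: [0.706, 0.042, 0.706, -0.042]
force: [-0.2, 0.2, -5.0]
grip_width: 0.318
```

>>> jog_arm(increments=[{"rx":0,"ry":0,"rz":0,"x":1,"y":0,"z":0,"hand":15},{"rx":0,"ry":0,"rz":0,"x":1,"y":0,"z":0,"hand":15},{"rx":0,"ry":0,"rz":0,"x":0.7,"y":0,"z":0,"hand":15},{"rx":0,"ry":0,"rz":0,"x":0,"y":0,"z":0,"hand":15}])

```text
time_s: 48.28
eef_pos: [401.7, 316.6, 69.0]
ee_rot: [0.706, 0.042, 0.706, -0.042]
force: [-1.8, -0.8, -0.8]
grip_width: 0.315
```

Seated on the walls (weight coming off). Release and rise.

>>> jog_arm(increments=[{"rx":0,"ry":0,"rz":0,"x":0.3,"y":0,"z":0,"hand":15},{"rx":0,"ry":0,"rz":0,"x":0,"y":0,"z":0,"hand":55},{"rx":0,"ry":0,"rz":0,"x":0,"y":0,"z":0,"hand":55},{"rx":0,"ry":0,"rz":0,"x":-15,"y":0,"z":0,"hand":55},{"rx":0,"ry":0,"rz":0,"x":-50,"y":0,"z":0,"hand":55}], force=30)

```text
time_s: 48.9
eef_pos: [400.9, 316.1, 133.4]
ee_rot: [0.705, 0.041, 0.707, -0.043]
force: [0.4, 0.5, 0.3]
grip_width: 0.645
```

>>> jog_arm(increments=[{"rx":0,"ry":0,"rz":0,"x":-50,"y":0,"z":0,"hand":45},{"rx":0,"ry":0,"rz":0,"x":-50,"y":-20,"z":-15,"hand":45},{"rx":0,"ry":0,"rz":0,"x":0,"y":0,"z":0,"hand":45}])

```text
time_s: 49.28
eef_pos: [385.1, 298.6, 238.1]
ee_rot: [0.708, 0.043, 0.703, -0.041]
force: [0.2, -0.4, 0.4]
grip_width: 0.527
```

```bash
python3 - <<'E'
from pads import *
im,s=shot("wrist","w26")
v=cv2.resize(im[130:260,280:410],None,fx=4,fy=4,interpolation=cv2.INTER_CUBIC)
cv2.imwrite("pics/w26c.png",v[:,:,::-1])
plan([660,-310,185],np.pi/2+.08)
np.savez("pics/w26s.npz",p=s["eef_pos"],q=s["ee_rot"])
E
```

```text
now [384.7 298.6 235.7] t 49.325 delta tool mm [  50.7 -571.7  345.4] rotvec [-0.199  0.004 -0.002] deg 11.4
tool y yaw 1.452 x [ 0.004  0.002 -1.   ] F [ 0.7 -0.1 -1. ] grip 45.40162483469313
```

View pics/w26.png

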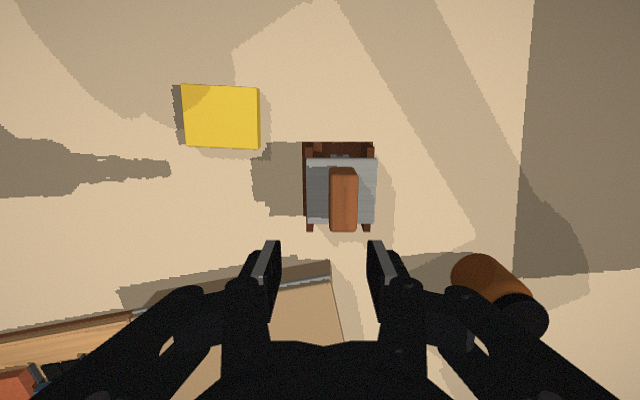

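View pics/w26c.png

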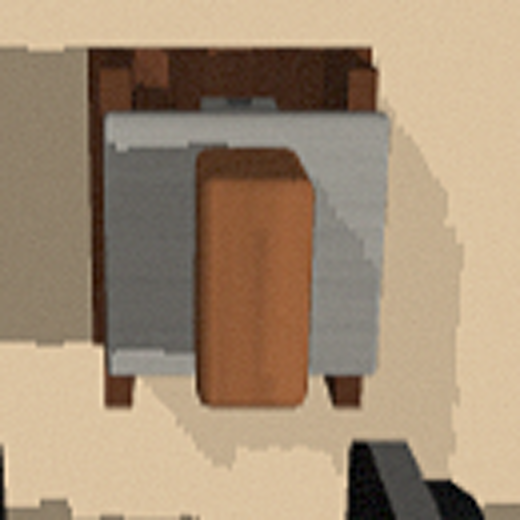

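>>> jog_arm(increments=[{"rx":0,"ry":0,"rz":0,"x":0,"y":-45,"z":22,"hand":45},{"rx":0,"ry":0,"rz":0,"x":0,"y":-45,"z":22,"hand":45},{"rx":0,"ry":0,"rz":0,"x":0,"y":-45,"z":22,"hand":45},{"rx":-0.1,"ry":0,"rz":0,"x":0,"y":-45,"z":22,"hand":45},{"rx":-0.099,"ry":0,"rz":0,"x":0,"y":-45,"z":22,"hand":45}])

```text
time_s: 49.95
eef_pos: [471.8, 62.4, 232.7]
ee_rot: [0.706, -0.029, 0.707, 0.03]
force: [1.4, 0.0, 0.0]
grip_width: 0.528
```

>>> jog_arm(increments=[{"rx":0,"ry":0,"rz":0,"x":0,"y":-45,"z":12,"hand":45},{"rx":0,"ry":0,"rz":0,"x":0,"y":-45,"z":12,"hand":45},{"rx":0,"ry":0,"rz":0,"x":0,"y":-45,"z":12,"hand":45},{"rx":0,"ry":0,"rz":0,"x":0,"y":-45,"z":12,"hand":45},{"rx":0,"ry":0,"rz":0,"x":0,"y":0,"z":0,"hand":45}])

```text
time_s: 50.58
eef_pos: [534.1, -114.0, 231.9]
ee_rot: [0.706, -0.027, 0.707, 0.027]
force: [0.2, 1.2, -0.0]
grip_width: 0.526
```

```bash
python3 - <<'E'
from pads import *
im,s=shot("wrist","w27")
plan([660,-310,185],np.pi/2+.08)
E
```

```text
now [ 533.8 -112.3  232.1] t 50.625 delta tool mm [  46.6 -207.   110.5] rotvec [-0.002 -0.002 -0.001] deg 0.2
tool y yaw 1.649 x [-0.002  0.001 -1.   ] F [ 0.3  0.9 -0.3] grip 44.83089055498619
```

View pics/w27.png

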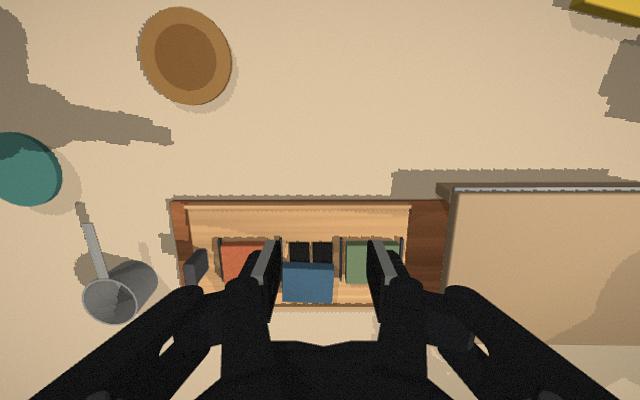

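>>> jog_arm(increments=[{"rx":0,"ry":0,"rz":0,"x":-10,"y":-4,"z":-35,"hand":80},{"rx":0,"ry":0,"rz":0,"x":0,"y":-4,"z":-35,"hand":80},{"rx":0,"ry":0,"rz":0,"x":0,"y":0,"z":0,"hand":80},{"rx":0,"ry":0,"rz":0,"x":0,"y":0,"z":0,"hand":80}])

```text
time_s: 51.12
eef_pos: [465.2, -124.5, 243.4]
ee_rot: [0.707, -0.029, 0.706, 0.029]
force: [0.6, -0.8, 0.2]
grip_width: 0.936
```

```bash
python3 - <<'E'
from pads import *
im,s=shot("wrist","w28")
v=cv2.resize(im[160:310,150:450],None,fx=2.66,fy=2.66,interpolation=cv2.INTER_CUBIC)
cv2.imwrite("pics/w28c.png",v[:,:,::-1])
for z in (39,42): print(tiles(im,"wrist",z,s))
print(s["eef_pos"])
E
```

```text
{'blue': [(674.3, -121.5, 60, 65, np.float64(-1.522), [311.9, 320.8])], 'terra': [(651.8, -198.2, 62, 68, np.float64(-1.495), [259.6, 303.6])], 'green': [(548.6, -457.1, 85, 91, np.float64(-0.997), [47.2, 217.9]), (639.4, -42.3, 62, 68, np.float64(-1.489), [371.5, 302.3])]}
{'blue': [(671.8, -121.6, 59, 65, np.float64(-1.522), [311.9, 320.8])], 'terra': [(649.5, -197.6, 62, 67, np.float64(-1.495), [259.6, 303.6])], 'green': [(547.2, -454.2, 84, 90, np.float64(-0.997), [47.2, 217.9]), (637.3, -43.1, 62, 68, np.float64(-1.489), [371.5, 302.3])]}
[ 465.16553436 -124.48421906  243.4379624 ]
```

View pics/w28c.png

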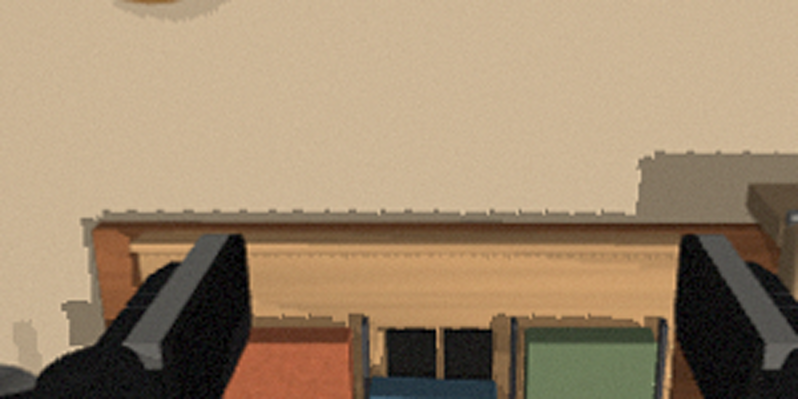

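>>> jog_arm(increments=[{"rx":0,"ry":0,"rz":0,"x":0,"y":0,"z":50,"hand":80},{"rx":0,"ry":0,"rz":0,"x":0,"y":0,"z":50,"hand":80},{"rx":0,"ry":0,"rz":0,"x":0,"y":0,"z":55,"hand":80},{"rx":0,"ry":0,"rz":0,"x":0,"y":0,"z":45,"hand":80},{"rx":0,"ry":0,"rz":0,"x":0,"y":0,"z":0,"hand":80}])

```text
time_s: 51.8
eef_pos: [666.2, -107.9, 240.4]
ee_rot: [0.706, -0.029, 0.707, 0.03]
force: [-0.2, -0.2, -0.4]
grip_width: 0.944
```

```bash
python3 - <<'E'
from pads import *
im,s=shot("wrist","w29")
v=cv2.resize(im[80:280,150:450],None,fx=2.66,fy=2.66,interpolation=cv2.INTER_CUBIC)
cv2.imwrite("pics/w29c.png",v[:,:,::-1])
for z in (39,42): print(tiles(im,"wrist",z,s))
print(s["eef_pos"])
E
```

```text
{'blue': [(676.5, -122.3, 55, 66, np.float64(-1.536), [309.2, 182.3])], 'terra': [(653.9, -198.2, 54, 68, np.float64(-1.488), [245.7, 158.0])], 'green': [(567.1, -430.8, 39, 83, np.float64(-0.231), [17.0, 54.4]), (641.6, -42.2, 53, 68, np.float64(-1.489), [379.4, 158.3])]}
{'blue': [(675.8, -122.2, 55, 65, np.float64(-1.536), [309.2, 182.3])], 'terra': [(653.3, -197.4, 53, 68, np.float64(-1.488), [245.7, 158.0])], 'green': [(567.4, -428.0, 39, 82, np.float64(-0.231), [17.0, 54.4]), (641.1, -42.8, 52, 68, np.float64(-1.489), [379.4, 158.3])]}
[ 666.20668561 -107.86334624  240.35555306]
```

View pics/w29c.png

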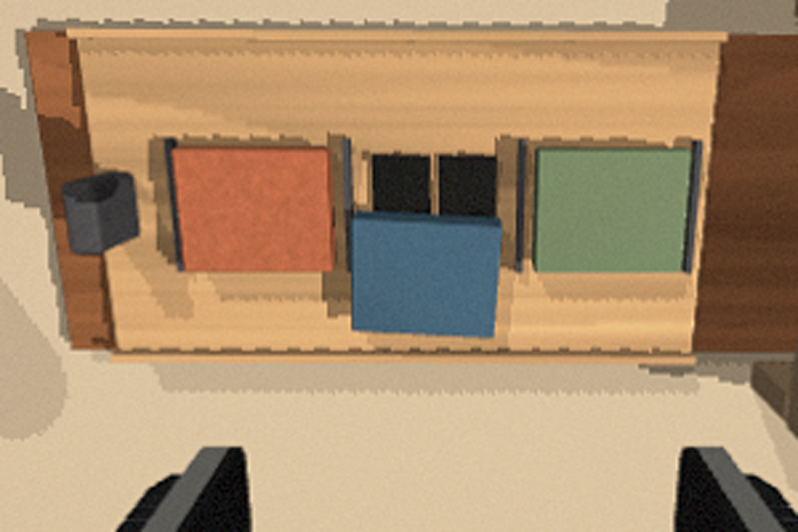

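>>> jog_arm(increments=[{"rx":0.175,"ry":0,"rz":0,"x":0,"y":0,"z":-4,"hand":80},{"rx":0.175,"ry":0,"rz":0,"x":0,"y":0,"z":0,"hand":80},{"rx":0.175,"ry":0,"rz":0,"x":0,"y":0,"z":0,"hand":80},{"rx":0.175,"ry":0,"rz":0,"x":0,"y":0,"z":0,"hand":80},{"rx":0.175,"ry":0,"rz":0,"x":0,"y":0,"z":0,"hand":80}])

```text
time_s: 52.48
eef_pos: [659.5, -109.3, 244.0]
ee_rot: [0.651, 0.276, 0.651, -0.276]
force: [-0.9, 0.1, -0.5]
grip_width: 0.939
```

>>> jog_arm(increments=[{"rx":0.175,"ry":0,"rz":0,"x":10,"y":0,"z":0,"hand":80},{"rx":0.175,"ry":0,"rz":0,"x":20,"y":0,"z":0,"hand":80},{"rx":0.175,"ry":0,"rz":0,"x":30,"y":0,"z":0,"hand":80},{"rx":0.175,"ry":0,"rz":0,"x":40,"y":0,"z":0,"hand":80},{"rx":0.03,"ry":0,"rz":0,"x":0,"y":0,"z":0,"hand":80}])

```text
time_s: 53.1
eef_pos: [658.4, -108.9, 141.2]
ee_rot: [0.51, 0.488, 0.513, -0.489]
force: [0.2, -0.6, 0.3]
grip_width: 0.943
```

```bash
python3 - <<'E'
from pads import *
im,s=shot("wrist","w30")
print(s["eef_pos"]); print(tiles(im,"wrist",40,s))
plan([676.3,-122.3,80],.04)
E
```

```text
[ 658.39417463 -108.92343717  141.23691178]
{'blue': [(678.4, -121.5, 53, 67, np.float64(-1.532), [346.5, 214.0])], 'terra': [(654.0, -196.4, 54, 73, np.float64(-1.495), [315.1, 287.4])], 'green': [(641.7, -43.0, 54, 66, np.float64(-1.489), [307.2, 118.6])]}
now [ 659.6 -109.3  143.8] t 53.15 delta tool mm [63.8 16.2 13.8] rotvec [ 0.006 -0.     0.001] deg 0.4
tool y yaw 0.046 x [-0.001  0.    -1.   ] F [0.2 0.4 1.1] grip 79.6589712871241
```

View pics/w30.png

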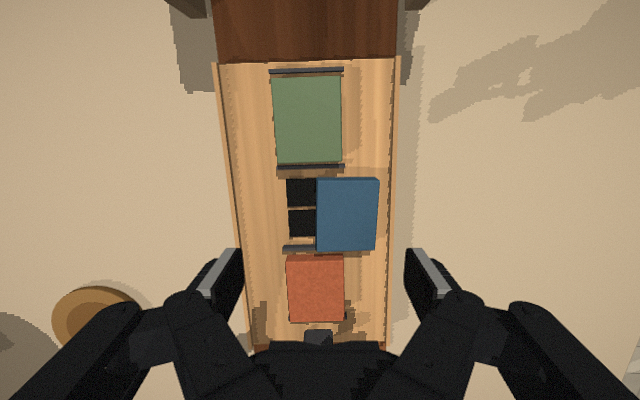

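>>> jog_arm(increments=[{"rx":0,"ry":0,"rz":0,"x":20,"y":17,"z":13,"hand":78},{"rx":0,"ry":0,"rz":0,"x":40,"y":0,"z":0,"hand":78},{"rx":0,"ry":0,"rz":0,"x":0,"y":0,"z":0,"hand":78},{"rx":0,"ry":0,"rz":0,"x":0,"y":0,"z":0,"hand":78}])

```text
time_s: 53.65
eef_pos: [678.8, -121.9, 86.6]
ee_rot: [0.513, 0.489, 0.51, -0.487]
force: [0.3, 0.1, 0.4]
grip_width: 0.915
```

```bash
python3 - <<'E'
from pads import *
im,s=shot("wrist","w31")
print(s["eef_pos"]); print(tiles(im,"wrist",40,s))
plan([677.5,-122.,27],.04)
E
```

```text
[ 678.75436913 -121.94373013   86.63841971]
{'blue': [(678.6, -121.5, 53, 69, np.float64(-1.539), [323.0, 219.8])], 'terra': [(654.0, -194.9, 54, 72, np.float64(-1.48), [285.3, 307.0])], 'green': [(641.8, -43.1, 54, 66, np.float64(-1.489), [268.4, 95.5])]}
now [ 678.8 -122.    86.7] t 53.7 delta tool mm [59.7 -1.5 -0.1] rotvec [ 0.007  0.002 -0.004] deg 0.5
tool y yaw 0.047 x [ 0.004 -0.001 -1.   ] F [ 0.6 -0.4 -0.3] grip 78.04269659112967
```

View pics/w31.png

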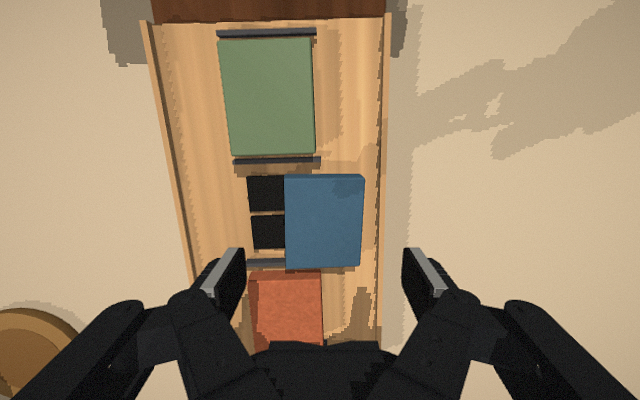

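>>> jog_arm(increments=[{"rx":0,"ry":0,"rz":0,"x":25,"y":-1,"z":0,"hand":78},{"rx":0,"ry":0,"rz":0,"x":20,"y":0,"z":0,"hand":78},{"rx":0,"ry":0,"rz":0,"x":9,"y":0,"z":0,"hand":78},{"rx":0,"ry":0,"rz":0,"x":3,"y":0,"z":0,"hand":78},{"rx":0,"ry":0,"rz":0,"x":0,"y":0,"z":0,"hand":78}])

```text
time_s: 54.32
eef_pos: [677.1, -121.8, 27.1]
ee_rot: [0.512, 0.488, 0.511, -0.488]
force: [0.9, -1.1, 0.3]
grip_width: 0.914
```

```bash
python3 - <<'E'
from pads import *
plan([677.8,-122.,28],.04)
E
```

```text
now [ 677.1 -121.8   27.1] t 54.325 delta tool mm [-0.9  0.7  0.2] rotvec [ 0.006  0.    -0.001] deg 0.4
tool y yaw 0.046 x [ 0.001 -0.    -1.   ] F [ 0.9 -1.1  0.3] grip 78.05736740266867
```

>>> jog_arm(increments=[{"rx":0,"ry":0,"rz":0,"x":0,"y":0,"z":0,"hand":40},{"rx":0,"ry":0,"rz":0,"x":0,"y":0,"z":0,"hand":40},{"rx":0,"ry":0,"rz":0,"x":0,"y":0,"z":0,"hand":40}], force=30)

```text
time_s: 54.7
eef_pos: [677.1, -121.9, 27.5]
ee_rot: [0.512, 0.489, 0.511, -0.488]
force: [-1.8, -0.0, 5.9]
grip_width: 0.628
```

>>> jog_arm(increments=[{"rx":0,"ry":0,"rz":0,"x":-8,"y":0,"z":0,"hand":40},{"rx":-0.034,"ry":0,"rz":0,"x":-15,"y":0,"z":0,"hand":40},{"rx":0,"ry":0,"rz":0,"x":-15,"y":-15,"z":0,"hand":40},{"rx":0,"ry":0,"rz":0,"x":0,"y":-14,"z":0,"hand":40},{"rx":0,"ry":0,"rz":0,"x":0,"y":0,"z":0,"hand":40}])

```text
time_s: 55.32
eef_pos: [647.6, -124.2, 65.5]
ee_rot: [0.52, 0.48, 0.52, -0.479]
force: [1.0, -0.6, -1.0]
grip_width: 0.625
```

```bash
python3 - <<'E'
from pads import *
im,s=shot("wrist","w32")
print(s["eef_pos"]); 
for dz in (12,14): print(tiles(im,"wrist",s["eef_pos"][2]+dz,s))
plan([647.9,-120.7,40],.08)
E
```

```text
[ 647.64415323 -124.20069459   65.46131513]
{'blue': [(647.5, -124.7, 54, 73, np.float64(-1.484), [321.8, 261.2])], 'terra': [(651.8, -165.4, 43, 12, np.float64(0.182), [327.0, 333.8])], 'green': [(641.7, -44.6, 42, 51, np.float64(-1.49), [324.8, 91.8])]}
{'blue': [(647.4, -123.6, 53, 72, np.float64(-1.484), [321.8, 261.2])], 'terra': [(651.6, -163.6, 42, 12, np.float64(0.182), [327.0, 333.8])], 'green': [(641.7, -44.7, 41, 50, np.float64(-1.49), [324.8, 91.8])]}
now [ 648.1 -124.1   65.2] t 55.375 delta tool mm [25.2  0.1 -3.5] rotvec [ 0.001  0.    -0.001] deg 0.1
tool y yaw 0.081 x [ 0.001 -0.    -1.   ] F [ 0.3 -0.5 -1.2] grip 53.41653140762995
```

View pics/w32.png

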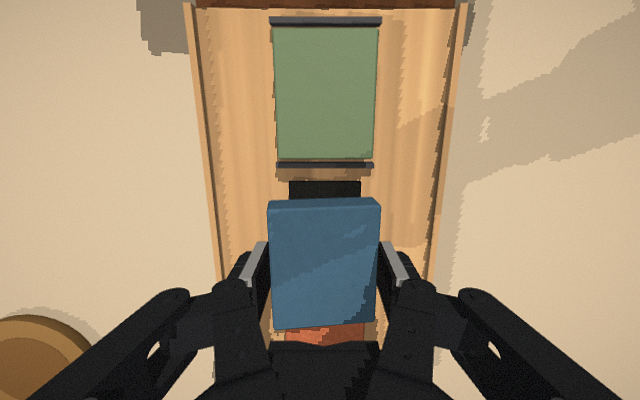

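>>> jog_arm(increments=[{"rx":0,"ry":0,"rz":0,"x":10,"y":0,"z":-3.5,"hand":40},{"rx":0,"ry":0,"rz":0,"x":12,"y":0,"z":0,"hand":40},{"rx":0,"ry":0,"rz":0,"x":6,"y":0,"z":0,"hand":40},{"rx":0,"ry":0,"rz":0,"x":3,"y":0,"z":0,"hand":40},{"rx":0,"ry":0,"rz":0,"x":0,"y":0,"z":0,"hand":40}])

```text
time_s: 56.0
eef_pos: [647.6, -120.6, 33.3]
ee_rot: [0.52, 0.48, 0.52, -0.48]
force: [-0.4, -1.2, -0.3]
grip_width: 0.626
```

```bash
python3 - <<'E'
from pads import *
plan([647.9,-120.7,30],.08)
E
```

```text
now [ 647.6 -120.6   33.3] t 56.0 delta tool mm [3.3 0.3 0.1] rotvec [-0. -0.  0.] deg 0.0
tool y yaw 0.08 x [-0.  0. -1.] F [-0.4 -1.2 -0.3] grip 53.49353786655185
```

>>> jog_arm(increments=[{"rx":0,"ry":0,"rz":0,"x":1.5,"y":0,"z":0,"hand":40},{"rx":0,"ry":0,"rz":0,"x":1,"y":0,"z":0,"hand":40},{"rx":0,"ry":0,"rz":0,"x":0,"y":0,"z":0,"hand":40}])

```text
time_s: 56.38
eef_pos: [647.7, -120.6, 31.3]
ee_rot: [0.52, 0.48, 0.519, -0.48]
force: [0.4, 0.3, 1.0]
grip_width: 0.627
```

>>> jog_arm(increments=[{"rx":0,"ry":0,"rz":0,"x":1,"y":0,"z":0,"hand":40},{"rx":0,"ry":0,"rz":0,"x":0.5,"y":0,"z":0,"hand":40},{"rx":0,"ry":0,"rz":0,"x":0,"y":0,"z":0,"hand":40}])

```text
time_s: 56.75
eef_pos: [647.8, -120.7, 31.0]
ee_rot: [0.52, 0.48, 0.519, -0.479]
force: [-5.5, 1.7, 9.4]
grip_width: 0.627
```

>>> jog_arm(increments=[{"rx":0,"ry":0,"rz":0,"x":-1,"y":0,"z":0,"hand":40},{"rx":0,"ry":0,"rz":0,"x":0,"y":0,"z":0,"hand":75},{"rx":0,"ry":0,"rz":0,"x":0,"y":0,"z":0,"hand":75},{"rx":0,"ry":0,"rz":0,"x":-15,"y":0,"z":0,"hand":75},{"rx":0,"ry":0,"rz":0,"x":-50,"y":0,"z":20,"hand":75}])

```text
time_s: 57.38
eef_pos: [648.0, -139.3, 94.6]
ee_rot: [0.518, 0.479, 0.522, -0.48]
force: [0.4, -0.3, 0.6]
grip_width: 0.879
```

>>> jog_arm(increments=[{"rx":0,"ry":0,"rz":0,"x":-50,"y":0,"z":25,"hand":80},{"rx":0,"ry":0,"rz":0,"x":-40,"y":0,"z":30,"hand":80},{"rx":0,"ry":0,"rz":0,"x":0,"y":0,"z":0,"hand":80},{"rx":0,"ry":0,"rz":0,"x":0,"y":0,"z":0,"hand":80}])

```text
time_s: 57.88
eef_pos: [653.2, -194.8, 185.1]
ee_rot: [0.519, 0.48, 0.52, -0.48]
force: [0.4, 0.0, 0.3]
grip_width: 0.936
```

```bash
python3 - <<'E'
from pads import *
im,s=shot("wrist","w33")
print(s["eef_pos"]); print(tiles(im,"wrist",42,s))
v=cv2.resize(im[0:270,230:460],None,fx=2.2,fy=2.2,interpolation=cv2.INTER_CUBIC)
cv2.imwrite("pics/w33c.png",v[:,:,::-1])
E
```

```text
[ 653.24237039 -194.84558827  185.11042103]
{'blue': [(646.8, -121.2, 53, 64, np.float64(-1.491), [323.0, 110.1])], 'terra': [(654.2, -197.6, 53, 66, np.float64(-1.49), [324.4, 189.7])], 'green': [(642.7, -54.8, 53, 45, np.float64(0.08), [324.5, 29.1])]}
```

View pics/w33c.png

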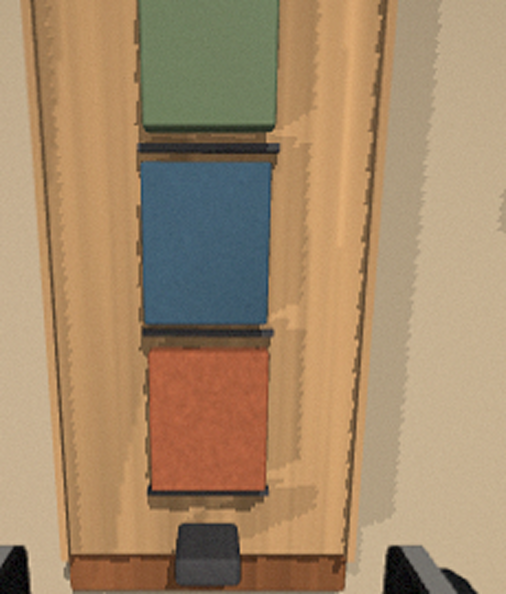

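>>> jog_arm(increments=[{"rx":0,"ry":0,"rz":0,"x":0,"y":0,"z":-30,"hand":0},{"rx":0,"ry":0,"rz":0,"x":40,"y":0,"z":-29,"hand":0},{"rx":0,"ry":0,"rz":0,"x":50,"y":0,"z":0,"hand":0},{"rx":0,"ry":0,"rz":0,"x":35,"y":0,"z":0,"hand":0},{"rx":0,"ry":0,"rz":0,"x":0,"y":0,"z":0,"hand":0}])

```text
time_s: 58.55
eef_pos: [647.0, -135.0, 57.2]
ee_rot: [0.517, 0.479, 0.522, -0.48]
force: [0.8, -0.5, 0.4]
grip_width: 0.006
```

```bash
python3 - <<'E'
from pads import *
plan([648.5,-137,44],.08)
E
```

```text
now [ 647.  -135.    57.2] t 58.55 delta tool mm [13.2  1.4  2.1] rotvec [ 0.001 -0.003  0.006] deg 0.4
tool y yaw 0.081 x [-0.007  0.003 -1.   ] F [ 0.8 -0.5  0.4] grip 0.5246324548362258
```

>>> jog_arm(increments=[{"rx":0,"ry":0,"rz":0,"x":8,"y":1,"z":2,"hand":0},{"rx":0,"ry":0,"rz":0,"x":2,"y":0,"z":0,"hand":0},{"rx":0,"ry":0,"rz":0,"x":1,"y":0,"z":0,"hand":0},{"rx":0,"ry":0,"rz":0,"x":1,"y":0,"z":0,"hand":0},{"rx":0,"ry":0,"rz":0,"x":0,"y":0,"z":0,"hand":0}])

```text
time_s: 59.18
eef_pos: [650.0, -138.5, 48.7]
ee_rot: [0.52, 0.48, 0.52, -0.48]
force: [0.2, 0.0, -0.0]
grip_width: 0.004
```

>>> jog_arm(increments=[{"rx":0,"ry":0,"rz":0,"x":1,"y":0,"z":0,"hand":0},{"rx":0,"ry":0,"rz":0,"x":0,"y":0,"z":0,"hand":0}])

```text
time_s: 59.42
eef_pos: [649.9, -138.4, 47.4]
ee_rot: [0.52, 0.48, 0.52, -0.48]
force: [0.1, 0.2, -0.5]
grip_width: 0.0
```

>>> jog_arm(increments=[{"rx":0,"ry":0,"rz":0,"x":1.5,"y":0,"z":0,"hand":0},{"rx":0,"ry":0,"rz":0,"x":1,"y":0,"z":0,"hand":0},{"rx":0,"ry":0,"rz":0,"x":0,"y":0,"z":0,"hand":0}])

```text
time_s: 59.8
eef_pos: [649.9, -138.4, 44.8]
ee_rot: [0.52, 0.48, 0.52, -0.48]
force: [-0.1, -0.5, 0.4]
grip_width: -0.002
```

>>> jog_arm(increments=[{"rx":0,"ry":0,"rz":0,"x":1,"y":0,"z":0,"hand":0},{"rx":0,"ry":0,"rz":0,"x":1,"y":0,"z":0,"hand":0},{"rx":0,"ry":0,"rz":0,"x":0,"y":0,"z":0,"hand":0}])

```text
time_s: 60.18
eef_pos: [649.9, -138.4, 42.9]
ee_rot: [0.52, 0.48, 0.52, -0.48]
force: [-1.0, 0.5, 0.2]
grip_width: -0.002
```

>>> jog_arm(increments=[{"rx":0,"ry":0,"rz":0,"x":1,"y":0,"z":0,"hand":0},{"rx":0,"ry":0,"rz":0,"x":0.5,"y":0,"z":0,"hand":0},{"rx":0,"ry":0,"rz":0,"x":0,"y":0,"z":0,"hand":0}])

```text
time_s: 60.55
eef_pos: [650.1, -138.5, 42.0]
ee_rot: [0.52, 0.48, 0.519, -0.48]
force: [-2.2, 1.3, 5.7]
grip_width: 0.0
```

>>> jog_arm(increments=[{"rx":0,"ry":0,"rz":0,"x":-9,"y":0,"z":0,"hand":0},{"rx":0,"ry":0,"rz":0,"x":0,"y":0,"z":-32,"hand":0},{"rx":0,"ry":0,"rz":0,"x":4,"y":0,"z":0,"hand":0},{"rx":0,"ry":0,"rz":0,"x":3,"y":0,"z":0,"hand":0},{"rx":0,"ry":0,"rz":0,"x":0,"y":0,"z":0,"hand":0}])

```text
time_s: 61.18
eef_pos: [647.3, -107.2, 43.1]
ee_rot: [0.519, 0.48, 0.52, -0.48]
force: [-1.2, -0.4, -0.6]
grip_width: -0.0
```

>>> jog_arm(increments=[{"rx":0,"ry":0,"rz":0,"x":1,"y":0,"z":0,"hand":0},{"rx":0,"ry":0,"rz":0,"x":1,"y":0,"z":0,"hand":0},{"rx":0,"ry":0,"rz":0,"x":0,"y":0,"z":0,"hand":0}])

```text
time_s: 61.55
eef_pos: [647.5, -107.0, 42.0]
ee_rot: [0.52, 0.48, 0.519, -0.48]
force: [-1.9, -1.3, 4.5]
grip_width: 0.001
```

>>> jog_arm(increments=[{"rx":0,"ry":0,"rz":0,"x":-40,"y":0,"z":0,"hand":0},{"rx":0,"ry":0,"rz":0,"x":-40,"y":0,"z":48,"hand":0},{"rx":0,"ry":0,"rz":0,"x":0,"y":0,"z":50,"hand":0},{"rx":0,"ry":0,"rz":0,"x":0,"y":0,"z":50,"hand":0},{"rx":0,"ry":0,"rz":0,"x":0,"y":0,"z":48,"hand":0}])

```text
time_s: 62.18
eef_pos: [663.0, -303.6, 121.4]
ee_rot: [0.52, 0.48, 0.52, -0.48]
force: [0.1, 0.1, 0.5]
grip_width: -0.004
```

```bash
python3 - <<'E'
from pads import *
im,s=shot("wrist","w34")
plan([661.5,-298,48],.08)
E
```

```text
now [ 661.9 -309.8  120.8] t 62.225 delta tool mm [ 72.8   0.5 -11.9] rotvec [-0.005  0.002  0.   ] deg 0.3
tool y yaw 0.075 x [ 0.    -0.002 -1.   ] F [ 0.3 -5.6 -0.1] grip -0.0803354953634502
```

View pics/w34.png

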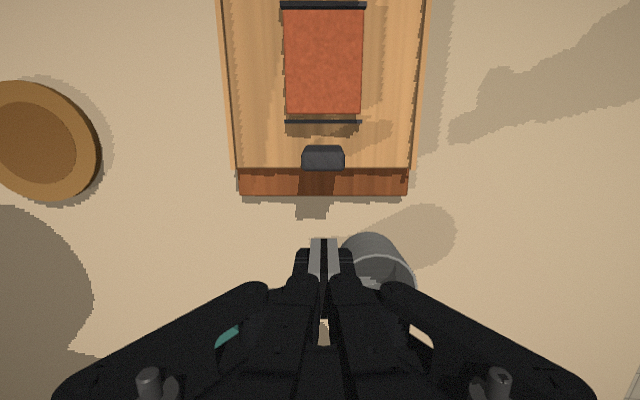

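>>> jog_arm(increments=[{"rx":0,"ry":0,"rz":0,"x":20,"y":0,"z":-12,"hand":0},{"rx":0,"ry":0,"rz":0,"x":30,"y":0,"z":0,"hand":0},{"rx":0,"ry":0,"rz":0,"x":23,"y":0,"z":0,"hand":0},{"rx":0,"ry":0,"rz":0,"x":0,"y":0,"z":0,"hand":0},{"rx":0,"ry":0,"rz":0,"x":0,"y":0,"z":0,"hand":0}])

```text
time_s: 62.85
eef_pos: [662.6, -290.3, 49.7]
ee_rot: [0.52, 0.48, 0.519, -0.479]
force: [-0.0, -0.5, -0.4]
grip_width: -0.004
```

```bash
python3 - <<'E'
from pads import *
im,s=shot("wrist","w35")
plan([661.0,-280,48],.08)
E
```

```text
now [ 662.7 -290.3   50. ] t 62.9 delta tool mm [  2.   -0.9 -10.4] rotvec [ 0.     0.001 -0.002] deg 0.1
tool y yaw 0.08 x [ 0.002 -0.001 -1.   ] F [-0.3  0.2  0.9] grip 0.21359092830329698
```

View pics/w35.png

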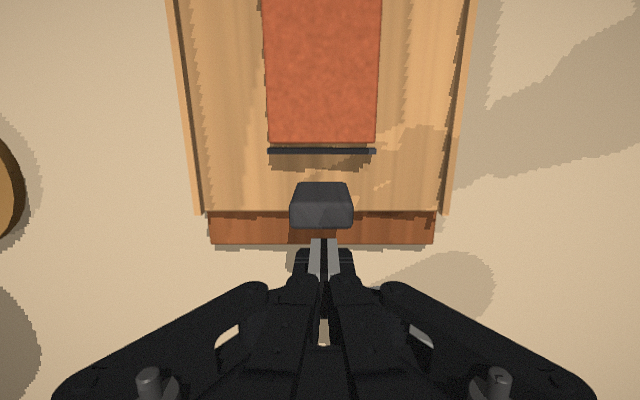

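>>> jog_arm(increments=[{"rx":0,"ry":0,"rz":0,"x":0,"y":-1,"z":-4,"hand":0},{"rx":0,"ry":0,"rz":0,"x":0,"y":0,"z":-4,"hand":0},{"rx":0,"ry":0,"rz":0,"x":0,"y":0,"z":-6,"hand":0},{"rx":0,"ry":0,"rz":0,"x":0,"y":0,"z":-8,"hand":0},{"rx":0,"ry":0,"rz":0,"x":0,"y":0,"z":-10,"hand":0}])

```text
time_s: 63.52
eef_pos: [658.8, -259.1, 49.1]
ee_rot: [0.52, 0.479, 0.518, -0.48]
force: [0.6, -4.5, -0.3]
grip_width: 0.001
```

>>> jog_arm(increments=[{"rx":0,"ry":0,"rz":0,"x":0,"y":0,"z":-10,"hand":0},{"rx":0,"ry":0,"rz":0,"x":0,"y":0,"z":-10,"hand":0},{"rx":0,"ry":0,"rz":0,"x":0,"y":0,"z":-10,"hand":0},{"rx":0,"ry":0,"rz":0,"x":0,"y":0,"z":-10,"hand":0},{"rx":0,"ry":0,"rz":0,"x":0,"y":0,"z":-10,"hand":0}])

```text
time_s: 64.15
eef_pos: [654.8, -208.9, 49.1]
ee_rot: [0.521, 0.479, 0.519, -0.48]
force: [1.2, -5.9, -0.2]
grip_width: -0.0
```

```bash
python3 - <<'E'
from pads import *
im,s=shot("wrist","w36")
plan([638.6,-19.5,48],.08)
E
```

```text
now [ 654.7 -207.2   49. ] t 64.2 delta tool mm [   0.8   -1.  -188.4] rotvec [ 0.001  0.001 -0.001] deg 0.1
tool y yaw 0.081 x [ 0.001 -0.001 -1.   ] F [1.  0.5 0.2] grip 0.10545595604190008
```

View pics/w36.png

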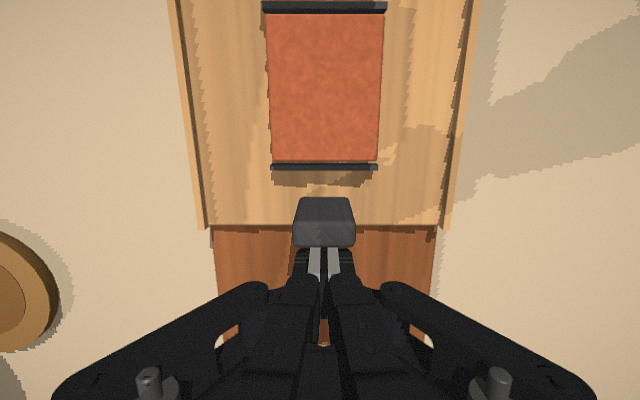

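>>> jog_arm(increments=[{"rx":0,"ry":0,"rz":0,"x":0,"y":0,"z":-10,"hand":0},{"rx":0,"ry":0,"rz":0,"x":0,"y":0,"z":-10,"hand":0},{"rx":0,"ry":0,"rz":0,"x":0,"y":0,"z":-10,"hand":0},{"rx":0,"ry":0,"rz":0,"x":0,"y":0,"z":-10,"hand":0},{"rx":0,"ry":0,"rz":0,"x":0,"y":0,"z":-10,"hand":0}])

```text
time_s: 64.82
eef_pos: [650.9, -159.2, 49.0]
ee_rot: [0.52, 0.48, 0.519, -0.48]
force: [1.3, -5.9, -0.2]
grip_width: -0.003
```

>>> jog_arm(increments=[{"rx":0,"ry":0,"rz":0,"x":0,"y":0,"z":-10,"hand":0},{"rx":0,"ry":0,"rz":0,"x":0,"y":0,"z":-10,"hand":0},{"rx":0,"ry":0,"rz":0,"x":0,"y":0,"z":-10,"hand":0},{"rx":0,"ry":0,"rz":0,"x":0,"y":0,"z":-10,"hand":0},{"rx":0,"ry":0,"rz":0,"x":0,"y":0,"z":-10,"hand":0}])

```text
time_s: 65.45
eef_pos: [647.0, -109.3, 49.0]
ee_rot: [0.52, 0.48, 0.519, -0.48]
force: [2.7, -5.0, 0.0]
grip_width: 0.001
```

>>> jog_arm(increments=[{"rx":0,"ry":0,"rz":0,"x":0,"y":0,"z":-10,"hand":0},{"rx":0,"ry":0,"rz":0,"x":0,"y":0,"z":-10,"hand":0},{"rx":0,"ry":0,"rz":0,"x":0,"y":0,"z":-10,"hand":0},{"rx":0,"ry":0,"rz":0,"x":0,"y":0,"z":-10,"hand":0},{"rx":0,"ry":0,"rz":0,"x":0,"y":0,"z":-10,"hand":0}])

```text
time_s: 66.08
eef_pos: [643.0, -59.5, 48.9]
ee_rot: [0.52, 0.48, 0.519, -0.48]
force: [2.5, -5.3, -1.1]
grip_width: -0.0
```

```bash
python3 - <<'E'
from pads import *
im,s=shot("wrist","w37")
plan([638.6,-14,48],.08)
E
```

```text
now [642.7 -57.8  48.8] t 66.125 delta tool mm [  0.8  -0.6 -44. ] rotvec [ 0.001  0.    -0.001] deg 0.1
tool y yaw 0.081 x [ 0.001 -0.    -1.   ] F [0.9 1.7 0. ] grip 0.18925351612243702
```

View pics/w37.png

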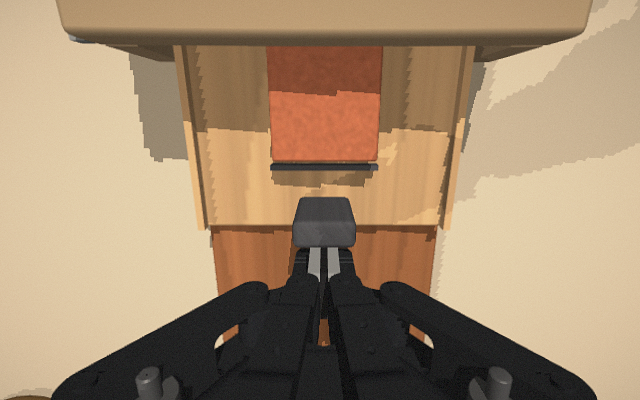

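>>> jog_arm(increments=[{"rx":0,"ry":0,"rz":0,"x":0,"y":0,"z":-10,"hand":0},{"rx":0,"ry":0,"rz":0,"x":0,"y":0,"z":-10,"hand":0},{"rx":0,"ry":0,"rz":0,"x":0,"y":0,"z":-8,"hand":0},{"rx":0,"ry":0,"rz":0,"x":0,"y":0,"z":-5,"hand":0}])

```text
time_s: 66.62
eef_pos: [640.2, -26.2, 48.8]
ee_rot: [0.52, 0.48, 0.519, -0.48]
force: [1.6, -5.4, 1.5]
grip_width: 0.001
```

>>> jog_arm(increments=[{"rx":0,"ry":0,"rz":0,"x":0,"y":0,"z":-3,"hand":0},{"rx":0,"ry":0,"rz":0,"x":0,"y":0,"z":-3,"hand":0},{"rx":0,"ry":0,"rz":0,"x":0,"y":0,"z":0,"hand":0}])

```text
time_s: 67.0
eef_pos: [639.7, -20.2, 48.7]
ee_rot: [0.52, 0.48, 0.519, -0.48]
force: [0.6, -3.4, 1.4]
grip_width: -0.0
```

>>> jog_arm(increments=[{"rx":0,"ry":0,"rz":0,"x":0,"y":0,"z":-3,"hand":0},{"rx":0,"ry":0,"rz":0,"x":0,"y":0,"z":-2,"hand":0},{"rx":0,"ry":0,"rz":0,"x":0,"y":0,"z":0,"hand":0}])

```text
time_s: 67.38
eef_pos: [639.7, -20.1, 48.9]
ee_rot: [0.522, 0.478, 0.517, -0.481]
force: [1.3, -26.7, -2.1]
grip_width: -0.002
```

>>> jog_arm(increments=[{"rx":0,"ry":0,"rz":0,"x":0,"y":0,"z":-2,"hand":0},{"rx":0,"ry":0,"rz":0,"x":0,"y":0,"z":-1,"hand":0},{"rx":0,"ry":0,"rz":0,"x":0,"y":0,"z":0,"hand":0}])

```text
time_s: 67.75
eef_pos: [639.7, -20.0, 49.0]
ee_rot: [0.523, 0.477, 0.516, -0.483]
force: [0.2, -39.6, -2.3]
grip_width: 0.001
```

>>> jog_arm(increments=[{"rx":0,"ry":0,"rz":0,"x":0,"y":0,"z":12,"hand":0},{"rx":0,"ry":0,"rz":0,"x":0,"y":0,"z":20,"hand":0},{"rx":0,"ry":0,"rz":0,"x":-40,"y":0,"z":30,"hand":0},{"rx":0,"ry":0,"rz":0,"x":-60,"y":0,"z":30,"hand":0},{"rx":0,"ry":0,"rz":0,"x":-60,"y":0,"z":20,"hand":0}])

```text
time_s: 68.38
eef_pos: [647.2, -122.4, 205.0]
ee_rot: [0.519, 0.48, 0.52, -0.48]
force: [0.7, -0.7, 0.0]
grip_width: -0.001
```

>>> jog_arm(increments=[{"rx":0,"ry":0,"rz":0,"x":0,"y":0,"z":0,"hand":0},{"rx":0,"ry":0,"rz":0,"x":0,"y":0,"z":0,"hand":0}])

```text
time_s: 68.62
eef_pos: [647.2, -121.1, 202.6]
ee_rot: [0.519, 0.479, 0.52, -0.48]
force: [0.3, -0.6, -1.1]
grip_width: -0.001
```

```bash
python3 - <<'E'
from pads import *
im,s=shot("wrist","w38")
im2,_=shot("top","t2",(160,110,500,300),2.35)
im3,_=shot("scene","s2",(180,110,460,350),2.5)
print(s["eef_pos"],s["force"],s["time_s"])
E
```

```text
[ 647.19878685 -121.05822553  202.63722057] [ 0.25960458 -0.60039359 -1.11263196] 68.625
```

View pics/w38.png

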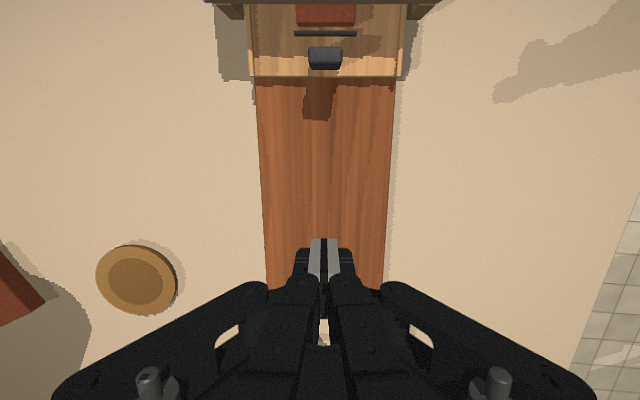

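View pics/t2.png

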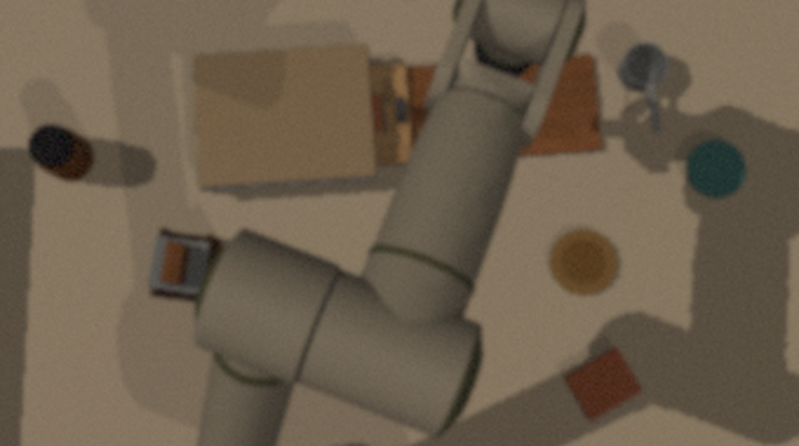

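View pics/s2.png

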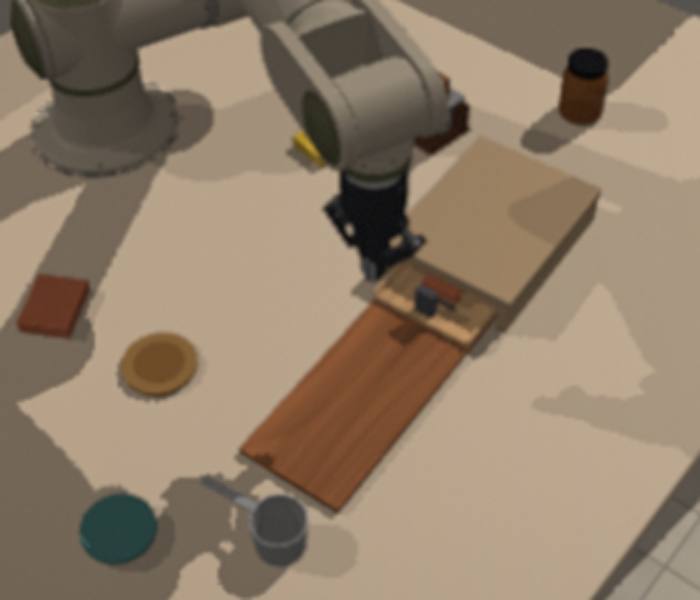

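```bash
python3 - <<'E'
from pads import *
im=np.load("pics/w38.npy"); s=sense()
v=cv2.resize(im[0:90,230:430],None,fx=4,fy=4,interpolation=cv2.INTER_CUBIC); cv2.imwrite("pics/w38c.png",v[:,:,::-1])
o=np.array([633,40.6]);yh=np.array([-.08,.9968]);xh=np.array([.9968,.08])
for n,p,z in (("handle top far edge",(324,47),66),("handle top near edge",(325,66),66),("rib",(325,33),30),("tile end",(325,25),42),("ledge top edge",(322,1),64.5)):
    w=px2w("wrist",[p],z,s)[0,:2]; print(n,w.round(1),"station",((w-o)@xh).round(1),((w-o)@yh).round(1))
print(tiles(im,"wrist",42,s).get("terra"))
E
```

```text
handle top far edge [636.9   5.3] station 1.1 -35.5
handle top near edge [639.   -9.4] station 2.0 -50.3
rib [636.3  23.9] station 2.0 -16.9
tile end [636.   27.7] station 1.9 -13.1
ledge top edge [632.5  39.2] station -0.6 -1.4
[(635.5, 37.0, 53, 14, np.float64(0.08), [325.0, 13.0]), (296.7, -297.1, 65, 33, np.float64(1.365), [9.9, 305.2])]
```

View pics/w38c.png

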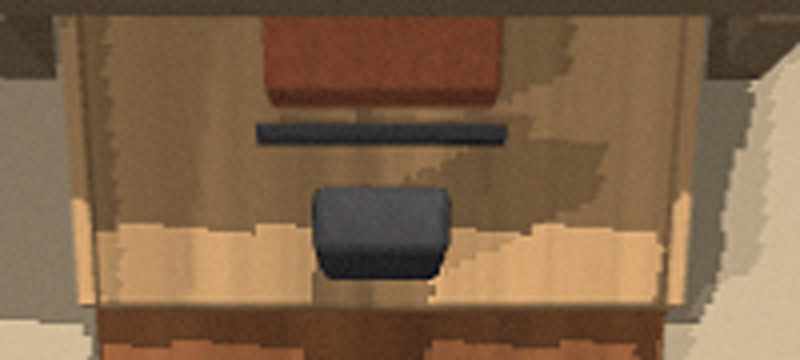

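```bash
python3 - <<'E'
from rig import *
print(sense()["force"], sense()["time_s"]); print(finish_job())
E
```

```text
[-0.41896695 -0.80974747  0.60760646] 68.775
the job is handed in; nothing more can be done
None
```

I ran the whole sequence and handed the job in at 68.8 s. It gave no verdict, but my checks came out as the task asks.

**What I did:**
1. Pulled the tray to its stop.
2. Laid green in bay1, blue in bay2 and terracotta in bay3.
3. Rolled each tile on its own under about 20 N. The roller ran at the same height all along each tile, so each was bedded and level.
4. Set the roller back on its rest.

**Disturbance:** while I was returning the roller, the blue tile was knocked about 28 mm sideways out of its bay. I picked it up again and laid it back. Probing it with the fingertip gave a top height of 42.0 mm at two points along its length, which is bedded and level in that direction.

**Last checks:**
- **Tray:** it went in with a steady 5 to 6 N up to a hard stop. The handle measured about 43 mm outside the ledge, so the tray is home to within about 1 mm.
- **Roller:** it looked upright on both walls of its rest in the close view right after release. The later top view showed it there too.
- **Jar, cups and coaster:** they look unmoved in the before and after pictures.

**Not checked:**
- The green and blue tiles were out of sight under the ledge at the end. I inferred them from the last views and the even pushing force.
- I did not roll the blue tile again after laying it back, as its pads had stayed down.

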